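Pack the punch and terminal plate into the foam tray and lock the bar

TASK

Pack the service tray: press the wooden-handled punch and the L-shaped battery terminal plate (not the straight spare one) fully home into the foam pockets cut to their shapes. When both are in, swing the standing steel bar down over them and press its shackle into the brass lock until it clicks and the bar lies level. Leave the other things on the counter where they are.

Things in the scene. Friction and masses are not known exactly. Their poses are not given: they have to be found in the camera images.
- punch_mid (a point): Centre of the loose punch's wooden handle, 16 mm above its underside. Flat-sided handle 75 mm long (x), 30 wide (y), 32 high, lower edges rounded 5 mm; from its +x end a brass stem 14 mm thick (axis 4 mm below this point) goes on 55 mm: 130 mm in all. 0.2 kg, lies flat on the counter (height 0). Grip across y. Once home, the handle's upper 18 mm stands above the foam.
- plate_mid (a point): Loose L-shaped nickel terminal plate, 8 mm thick, 0.25 kg, flat on the counter. This point: centre of its upright lug, 18 mm above the underside. Lug 40 mm along x, 10 thick (y), top 36 mm above the underside; grip across y. From this point the strip spans x -55 to +45, y -24 to +12 mm; the foot at x +9 to +45 goes on to y +42 mm. Edges rounded 4 mm.
- punch_home (a point): Where punch_mid is when the punch is fully home, x, y, z axes then matching (handle towards the brass lock, stem towards the hinge). 2 mm above the foam's top. Pocket 14 mm deep, clearance 1.5 mm at the sides, 2 mm at the ends; two sprung foam nibs at mid-handle hold the punch part-way up until it is pressed with 6 to 12 N.
- plate_home (a point): Where plate_mid is when the L-shaped plate is fully home, x, y, z axes then matching. 8 mm above the foam's top. Pocket 10 mm deep, clearance 1.5 mm at the sides, 2 mm at the ends; two sprung nibs beside the lug hold the plate part-way up until it is pressed with 6 to 12 N. Once home the lug stands 26 mm above the foam.
- tray_top (a point): Centre of the foam's flat top, 34 mm above the counter. The fixed tray is 180 mm (x) by 250 mm (y); its x axis runs from the brass lock at the near end (block 34 x 52 mm, 45 mm high, centred 108 mm from here) to the hinge at the far end, z up. punch_home, plate_home and bar_hinge have the same axes.
- bar_hinge (a point): Centre of the bar's hinge at the tray's far (+x) end, 68 mm above the counter; hinge axis y, through the bar's middle line. The T-shaped steel bar is 20 mm wide (y), 6 mm thick and reaches 220 mm from the hinge; its cross arm, 190 mm long along y and 20 mm wide, sits 120 mm from the hinge.
- bar_thumb (a point): On the upper (outer) face of the bar's free end, above the U-shaped shackle, 206 mm from the hinge: the place to press. With the bar shut it is 71 mm above the counter and straight above the brass lock at the tray's near (-x) end, a block 45 mm high.
- bar (a joint): Angle of the bar, rad: 0 = shut, level along the tray's -x with the shackle locked; 1.57 = upright. At angle a the free end lies cos(a) towards -x, sin(a) up from the hinge. Stiff hinge: it stays where it is left and swings with 1 to 3 N at its end. About 0.05 rad before shut a sprung pawl stops it; about 10 N at the end clicks it past.
- spare_plate: Bystander: straight nickel plate 120 x 36 x 8 mm with the same kind of lug, 36 mm high; origin under its lug. It fits no pocket.
- calculator: Bystander: yellow plastic desk calculator 140 x 85 x 30 mm; origin centre of underside.
- coaster: Bystander: square brown ceramic tile coaster 95 x 95 x 8 mm; origin centre of underside.
- screwdriver: Bystander: screwdriver lying on the counter along its x axis.
- cell: Bystander: upright battery cell, 34 mm across, 61 mm high; origin centre of underside.
- jar: Bystander: amber jar standing on the coaster, 70 mm across, 100 mm high; origin centre of underside.
There are look-alikes about, which are no part of the job. Several things look just like the part that bears punch_mid: the one meant starts farthest from the robot's base.

How it is judged:
On the way, in this order (a step that is already met when the one before it is completed fails the run):
1. one of the two parts is fully home in its pocket, the bar still up (((horizontal distance between punch_mid and punch_home below 0.004 m and z of punch_mid in the frame of punch_home between -0.003 and 0.003 m and angle between the x axis of punch_mid and the x axis of punch_home, either way round below 0.08 rad and angle between punch_mid's own z axis and vertical below 0.06 rad) or (horizontal distance between plate_mid and plate_home below 0.004 m and z of plate_mid in the frame of plate_home between -0.003 and 0.003 m and angle between the x axis of plate_mid and the x axis of plate_home, either way round below 0.08 rad and angle between plate_mid's own z axis and vertical below 0.06 rad)) and value of joint bar above 0.3 rad), for 0.2 s.
2. both parts are fully home in their pockets, the bar still up (horizontal distance between punch_mid and punch_home below 0.004 m and z of punch_mid in the frame of punch_home between -0.003 and 0.003 m and angle between the x axis of punch_mid and the x axis of punch_home, either way round below 0.08 rad and angle between each of punch_mid, plate_mid's own z axis and vertical below 0.06 rad and horizontal distance between plate_mid and plate_home below 0.004 m and z of plate_mid in the frame of plate_home between -0.003 and 0.003 m and angle between the x axis of plate_mid and the x axis of plate_home, either way round below 0.08 rad and value of joint bar above 0.3 rad), for 0.2 s.
3. the bar is down and its shackle clicked into the lock (value of joint bar below 0.02 rad), for 0.2 s.
At the end, for the whole second after the job is handed in: Punch and L-shaped plate are each home in their own pocket (within 4 mm sideways, 3 mm in height, 0.08 rad in heading, 0.06 rad of tilt) and the bar is shut and locked (under 0.02 rad) (horizontal distance between punch_mid and punch_home below 0.004 m and z of punch_mid in the frame of punch_home between -0.003 and 0.003 m and angle between the x axis of punch_mid and the x axis of punch_home, either way round below 0.08 rad and angle between each of punch_mid, plate_mid's own z axis and vertical below 0.06 rad and horizontal distance between plate_mid and plate_home below 0.004 m and z of plate_mid in the frame of plate_home between -0.003 and 0.003 m and angle between the x axis of plate_mid and the x axis of plate_home, either way round below 0.08 rad and value of joint bar below 0.02 rad); the robot touches nothing.
It fails at once if any of the other loose things (spare plate, calculator, coaster, screwdriver, battery cell, jar) is moved more than 30 mm (distance of any of spare_plate, calculator, coaster, screwdriver, cell, jar from where it was at the start of the episode above 0.03 m).
It also fails if it takes over 72 s, if anything falls off the work surface, if the arm or the gripper's body presses on something with over 40 N, if the wrist force passes 120 N, or if a joint passes its speed limit or range.

ROBOT

A 6-joint arm with a two-finger parallel gripper is mounted at the origin on the work surface. World frame = base frame: x ahead of the robot, y to its left, z up, the work surface at z = 0. Lengths are in m, angles in rad, forces in N, time in s.
With the tool pointing down it reaches from about 0.35 to 0.975 m from the base axis. Payload 17.4 kg.
Tool frame: the origin (TCP) lies where the fingers leave the gripper's body, on its centre line; the fingertips stand 73 mm ahead of it and the grasp point (between the pads) lies 54 mm ahead of it (arm.tip_reach is the distance from the TCP to the fingertips, in m); x points along the fingers, z is the direction in which the jaws open and shut, and the axes are right-handed (so a half turn about x gives the same grasp; the last joint's range is limited). The gripper opens to 85 mm and grips with 20 to 120 N. Pads are 22 mm wide; open, the fingers measure 114 mm over their backs; the gripper's body (76 mm by 85 mm) begins 54 mm behind the grasp point. The pads swing forward as they close: fully open they stand 13 mm farther back than shut.
Start: joints at [1.129, 0.116, 1.442, -0, 1.584, -0.038], TCP at [0.265, 0.621, 0.304] pointing down, gripper open.
Joint ranges: [-2.83, 2.83], [-0.83, 2.19], [0.07, 2.5], [-1.14, 4.28], [0.01, 3], [-2.97, 2.97]. Speed limits (rad/s): [1.89, 1.89, 2.22, 3.14, 3.14, 3.14].

INTERFACE

Orientations are given as a unit quaternion [x, y, z, w].
In Python, from plant import arm, imaging, models gives the robot as it stands.
- The arm moves only by the shell command python3 -m crank 'ROWS' [FORCE]. ROWS is JSON, a list of rows, each an object with "slide": the shift along the tool's x, y, z in cm, a list of three; "yaw": the turn about the tool's x in rad; "gripper": the opening, from 0 (shut) to 1 (fully open). A call has 1 to 10 rows; each row shifts and turns the commanded pose from where the row before left it, along the tool's axes as they then stand; what a row does not reach is not made up. A row lasts 1/12 s, in which the tool goes at most 41.7 mm and 7.16 degrees, less where a joint would pass 70% of its speed; a pose out of reach is approached as far as the arm can. A call is refused whole if a number of a shift passes 4.17 or a number of a turn 0.125, either way. A call with a gripper value outside its range is refused whole. The fingers move at their own pace and stop on an object; FORCE is the grip in N (left out, the last holds). Time passes only in rows, so rows that do not move let the fingers close. It gives the time, the measured TCP pose, the force and the opening at its end, in the units of the state.
- arm.state(): the state, without advancing time (a new reading comes with each control period).
- imaging.snapshot(name): name is "side" or "top" or "wrist"; returns a dict with "pixels" (400x640x3 uint8, red, green, blue), "camera_matrix" (3x3 intrinsics, pixels), "R" (3x3) and "t" (3): a world point X has camera coordinates R X + t. Camera axes: x right, y down, z forward; pixel columns grow to the right and rows downward; lengths in m; the calibration is good to about 2 mm. A picture is of the moment at which its call begins. There is no depth.
- arm.hand_in(): hands the job in, once; it reports no verdict.
Trained networks look in a picture, given as the dict that the camera call returned (one of the last four; its "shot" number tells which), for a name from the list of things; names that differ only in an ending like _2 or _b are one class to them, and where a whole thing is asked for, a point or a joint stands for the part that bears it (a point fixed in the world has none). Each returns a list of dicts, best first, with "confidence" (0 to 1); they miss things now and then, are a little off and sometimes report something else, mostly with a low value. They report only what shows in the picture. A call takes as long as a camera call. They do not tell look-alikes from the thing itself.
- models.recognise(picture, label): "centre" ([column, row] in pixels, amid what is visible of it).
- models.tip_of(picture, label): "centre" ([column, row] in pixels: a listed point, or the origin of a listed thing).
The state is a dict: "t": time; "joints": joint angles; "qd": joint speeds; "joint_efforts": joint torques, N m; "tool_pos": TCP position; "eef_rot": TCP orientation; "force": force on the tool from outside, world axes, zero at the start; "moment": the same for the moment, N m; "opening": opening from 0.0 (shut) to 1.0 (fully open).
Only numpy, scipy, OpenCV 4.12 (cv2) and the standard library are available. Lean on these libraries where they do the work, as an engineer would, in place of code of your own. Each camera call takes 0.05 s, during which the arm holds its last target.

## Working session

There is one attempt and no reset: what is moved stays moved. The work goes in short steps, Python scripts to look and compute and a shell command to move; the robot and the scene stay as the last step left them, time stands still between calls to the robot, and variables do not carry over. Pictures are saved under pics/ and viewed, and the job is handed in when it is done.

```bash
mkdir -p pics; ls; cat > h.py <<'E'
import numpy as np, cv2
from plant import arm, imaging, models
from scipy.spatial.transform import Rotation as R
def save(p,name,crop=None,scale=1):
    im=p['pixels'][:,:,::-1]
    if crop: im=im[crop[1]:crop[3],crop[0]:crop[2]]
    if scale!=1: im=cv2.resize(im,None,fx=scale,fy=scale,interpolation=cv2.INTER_CUBIC)
    cv2.imwrite('pics/'+name+'.png',im)
def ray(p,uv):
    K=p['camera_matrix'];d=np.linalg.inv(K)@np.array([uv[0],uv[1],1.]);Rm=np.array(p['R']);t=np.array(p['t'])
    return -Rm.T@t, Rm.T@d
def atz(p,uv,z):
    o,d=ray(p,uv);return o+d*(z-o[2])/d[2]
def proj(p,X):
    c=np.array(p['R'])@np.array(X)+np.array(p['t']);q=np.array(p['camera_matrix'])@c;return q[:2]/q[2]
E
python3 - <<'E'
from h import *
s=arm.state();print(s['tool_pos'],s['eef_rot'],arm.tip_reach)
for n in ['side','top']:
    p=imaging.snapshot(n);save(p,n+'0')
    o,_=ray(p,(320,200));print(n,o.round(3))
    for l in ['punch_mid','plate_mid','punch_home','plate_home','tray_top','bar_hinge','bar_thumb','spare_plate','calculator','coaster','screwdriver','cell','jar']:
        z={'punch_mid':.016,'plate_mid':.018,'punch_home':.036,'plate_home':.042,'tray_top':.034,'bar_hinge':.068}.get(l,0)
        print(l,[(np.round(r['centre']).tolist(),round(r['confidence'],2),atz(p,r['centre'],z).round(3)[:2].tolist()) for r in models.tip_of(p,l)[:4]])
E
```

```text
pics
[0.26518308 0.62061309 0.30315143] [-0.38979854  0.59045413  0.38935122  0.58976831] 0.0726
side [ 0.475 -0.913  0.75 ]
punch_mid [([236.0, 162.0], 0.83, [0.273, 0.322]), ([258.0, 214.0], 0.83, [0.358, 0.047]), ([288.0, 158.0], 0.79, [0.438, 0.333])]
plate_mid [([304.0, 314.0], 0.92, [0.469, -0.301]), ([409.0, 210.0], 0.55, [0.757, 0.029])]
punch_home [([345.0, 179.0], 0.73, [0.601, 0.162]), ([327.0, 209.0], 0.62, [0.539, 0.027])]
plate_home [([332.0, 244.0], 0.83, [0.542, -0.117])]
tray_top []
bar_hinge [([379.0, 213.0], 0.79, [0.662, -0.041])]
bar_thumb [([382.0, 139.0], 0.94, [0.759, 0.458])]
spare_plate [([439.0, 267.0], 0.67, [0.786, -0.168]), ([373.0, 155.0], 0.66, [0.712, 0.353])]
calculator [([421.0, 333.0], 0.81, [0.7, -0.351])]
coaster [([439.0, 270.0], 0.98, [0.783, -0.178])]
screwdriver [([409.0, 205.0], 0.71, [0.769, 0.073])]
cell [([346.0, 182.0], 0.53, [0.607, 0.203])]
jar [([436.0, 266.0], 0.58, [0.779, -0.166])]
top [0.48  0.006 1.097]
punch_mid [([282.0, 269.0], 0.82, [0.347, 0.06]), ([177.0, 233.0], 0.73, [0.431, 0.332]), ([177.0, 301.0], 0.6, [0.26, 0.324])]
plate_mid [([422.0, 228.0], 0.69, [0.464, -0.299]), ([329.0, 131.0], 0.57, [0.708, -0.049])]
punch_home [([299.0, 197.0], 0.8, [0.533, 0.022]), ([328.0, 132.0], 0.16, [0.703, -0.047])]
plate_home [([351.0, 192.0], 0.82, [0.55, -0.108]), ([323.0, 184.0], 0.61, [0.567, -0.036])]
tray_top [([322.0, 182.0], 0.68, [0.574, -0.034])]
bar_hinge [([325.0, 151.0], 0.96, [0.648, -0.04]), ([221.0, 166.0], 0.35, [0.601, 0.215])]
bar_thumb [([328.0, 132.0], 0.77, [0.709, -0.049])]
spare_plate [([439.0, 138.0], 0.26, [0.702, -0.345])]
calculator [([440.0, 138.0], 0.69, [0.703, -0.348]), ([225.0, 167.0], 0.23, [0.607, 0.219])]
coaster [([369.0, 105.0], 0.59, [0.785, -0.155])]
screwdriver [([283.0, 111.0], 0.8, [0.761, 0.072])]
cell [([220.0, 168.0], 0.66, [0.605, 0.233])]
jar [([373.0, 105.0], 0.63, [0.785, -0.167])]
```

View pics/side0.png

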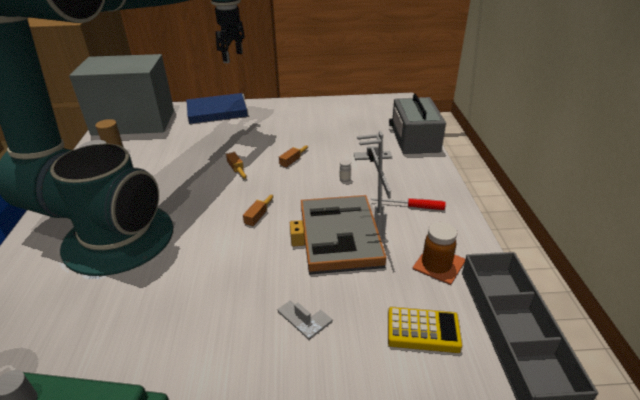

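View pics/top0.png

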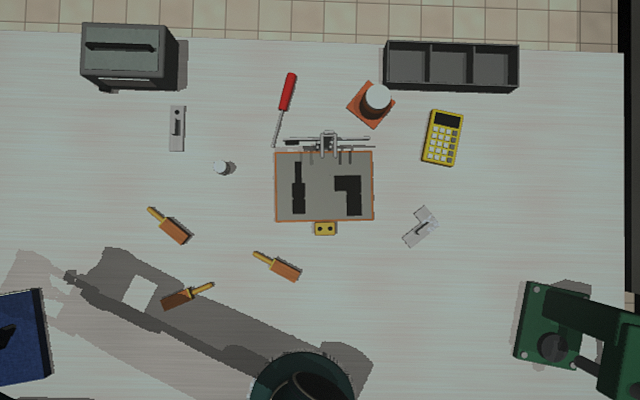

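Candidates for the punch in the top view: (177,233) at about 0.54 m from the base, (177,301) at 0.42 m and (282,269) at 0.35 m. The farthest one, (177,233), is the one I want. Candidates for the plate: the L-shaped one at (422,228) and the straight spare at (177,128). I want the L. The tray is at (323,185) with the bar standing at its hinge (325,150). I'll check close crops next.

```bash
python3 - <<'E'
from h import *
p=imaging.snapshot('top')
im=p['pixels'][:,:,::-1]
a=cv2.resize(im[195:255,135:215],None,fx=5,fy=5,interpolation=cv2.INTER_CUBIC)
b=cv2.resize(im[195:255,385:465],None,fx=5,fy=5,interpolation=cv2.INTER_CUBIC)
c=cv2.resize(im[130:240,265:385],None,fx=2.7,fy=2.7,interpolation=cv2.INTER_CUBIC)
o=np.zeros((600,800,3),np.uint8);o[:300,:400]=a;o[:300,400:]=b;o[300:300+c.shape[0],:c.shape[1]]=c[:300]
cv2.imwrite('pics/crop1.png',o)
q=imaging.snapshot('wrist');save(q,'wrist0')
s=arm.state();Rt=R.from_quat(s['eef_rot']).as_matrix();print(Rt.round(3))
o_,_=ray(q,(0,0));print('cam in tool',(Rt.T@(o_-s['tool_pos'])).round(4));print((np.array(q['R'])@Rt).round(3));print(q['camera_matrix'])
E
```

```text
[[ 0.    -0.92   0.393]
 [-0.     0.393  0.92 ]
 [-1.    -0.    -0.   ]]
cam in tool [-0.0706  0.0683  0.0008]
[[ 0.001  0.     1.   ]
 [-0.27  -0.963  0.   ]
 [ 0.963 -0.27  -0.001]]
[[319.25936875   0.         323.03766162]
 [  0.         319.25936875 196.7941133 ]
 [  0.           0.           1.        ]]
```

View pics/crop1.png

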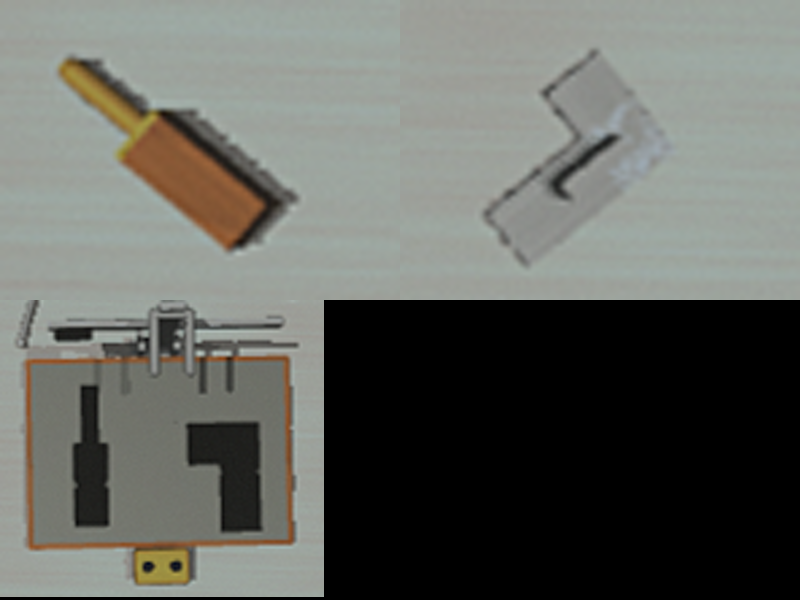

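View pics/wrist0.png

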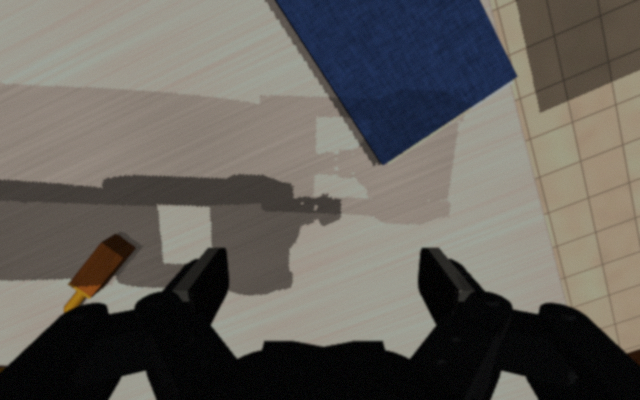

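The crop shows the chosen punch with its stem pointing up-left, away from the robot, and the L plate with its foot at the far end. Both pockets are open and the bar is upright at the far end. Next I'll plan the hover over the punch.

```bash
cat >> h.py <<'E'
def ang(s=None):
    s=s or arm.state();Rt=R.from_quat(s['eef_rot']).as_matrix();return np.arctan2(Rt[1,1],Rt[0,1])
def plan(xyz,ya):
    "xyz: target TCP, ya: world angle of tool y (tool down)"
    s=arm.state();a=ang(s)
    dy=(ya-a+np.pi)%(2*np.pi)-np.pi
    d=np.array(xyz)-s['tool_pos']
    ty=np.array([np.cos(ya),np.sin(ya),0]);tx=np.array([0,0,-1.]);tz=np.cross(tx,ty)
    print('t',round(s['t'],2),'yaw total',round(-dy,4),'then slide cm',(100*np.array([d@tx,d@ty,d@tz])).round(2),'| pos',s['tool_pos'].round(4),'ang',round(a,4),'f',np.round(s['force'],1),'open',round(s['opening'],3))
E
python3 - <<'E'
from h import *
p=imaging.snapshot('top')
z=.016
A=atz(p,(148.6,208.6),.012);B=atz(p,(135+253/5,195+228/5),.032);print(A,B,'heading',np.arctan2(*(A-B)[[1,0]]))
a=np.arctan2(*(A-B)[[1,0]])
for l in ['punch_mid','bar_thumb']:
  print(l,[(r['centre'],round(r['confidence'],2)) for r in models.tip_of(p,l)])
# tray corners
for uv in [(27,360),(289,357),(294,542),(31,547)]:
  print(atz(p,(265+uv[0]/2.7,130+(uv[1]-300)/2.7),.034).round(4))
c=np.array([.431,.332]);plan([*(c-0.0*np.array([np.cos(a+np.pi),np.sin(a+np.pi)])),.25],a+np.pi)
E
```

```text
[0.49289367 0.40835875 0.012     ] [0.41469023 0.30510559 0.032     ] heading 0.9225791975514547
punch_mid [([175.7, 234.2], 0.78), ([177.2, 295.5], 0.77), ([284.0, 270.1], 0.72)]
bar_thumb [([330.0, 131.1], 0.62)]
[0.6456 0.0873 0.034 ]
[ 0.6566 -0.1611  0.034 ]
[ 0.481  -0.1699  0.034 ]
[0.4693 0.0779 0.034 ]
t 1.65 yaw total -1.3264 then slide cm [  5.39  13.01 -30.65] | pos [0.2652 0.6207 0.3039] ang 2.7378 f [ 0.5 -0.2  0.1] open 0.997
```

```bash
python3 -m crank '[{"slide":[0,0,0],"yaw":-0.12},{"slide":[0,0,0],"yaw":-0.12},{"slide":[0,0,0],"yaw":-0.12},{"slide":[0,0,0],"yaw":-0.12},{"slide":[0,0,0],"yaw":-0.12},{"slide":[0,0,0],"yaw":-0.12},{"slide":[0,0,0],"yaw":-0.12},{"slide":[0,0,0],"yaw":-0.12},{"slide":[0,0,0],"yaw":-0.12},{"slide":[0,0,0],"yaw":-0.12}]' 40
python3 -m crank '[{"slide":[0.5,1.3,-2.9],"yaw":-0.12},{"slide":[0.5,1.3,-3]},{"slide":[0.5,1.3,-3]},{"slide":[0.5,1.3,-3]},{"slide":[0.5,1.3,-3]},{"slide":[0.5,1.3,-3]},{"slide":[0.5,1.3,-3]},{"slide":[0.5,1.3,-3]},{"slide":[0.5,1.3,-3]},{"slide":[0.5,1.3,-3]}]'
python3 - <<'E'
from h import *
plan([.431,.332,.25],.9226-np.pi)
q=imaging.snapshot('wrist');save(q,'w1')
for l in ['punch_mid']:
  print([(r['centre'],round(r['confidence'],2),atz(q,r['centre'],.016).round(4)) for r in models.tip_of(q,l)])
E
```

```text
t 1.65 yaw total -1.3264 then slide cm [  5.39  13.01 -30.65] | pos [0.2652 0.6207 0.3039] ang 2.7378 f [ 0.5 -0.2  0.1] open 0.997
[([102.0, 264.7], 0.86, array([0.268 , 0.3218, 0.016 ]))]validation failed for argument at $[0]...
validation failed for argument at $[0]...
```

View pics/w1.png

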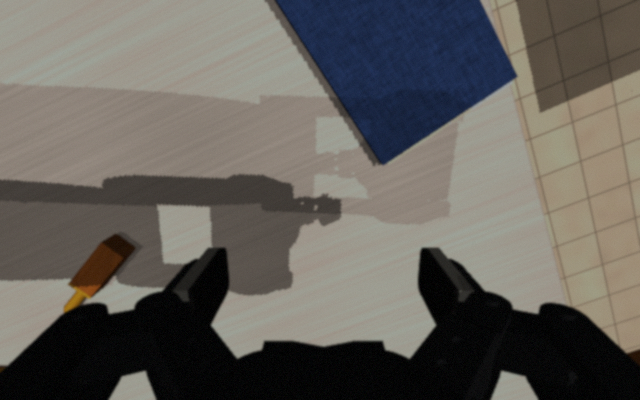

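The call was rejected and nothing moved, so every row probably needs all three keys.

```bash
python3 -m crank '[{"slide":[0,0,0],"yaw":-0.12,"gripper":1},{"slide":[0,0,0],"yaw":-0.12,"gripper":1},{"slide":[0,0,0],"yaw":-0.12,"gripper":1},{"slide":[0,0,0],"yaw":-0.12,"gripper":1},{"slide":[0,0,0],"yaw":-0.12,"gripper":1},{"slide":[0,0,0],"yaw":-0.12,"gripper":1},{"slide":[0,0,0],"yaw":-0.12,"gripper":1},{"slide":[0,0,0],"yaw":-0.12,"gripper":1},{"slide":[0,0,0],"yaw":-0.12,"gripper":1},{"slide":[0,0,0],"yaw":-0.12,"gripper":1}]' 40 && 
python3 -m crank '[{"slide":[0.5,1.3,-2.9],"yaw":-0.12,"gripper":1},{"slide":[0.5,1.3,-3],"yaw":0,"gripper":1},{"slide":[0.5,1.3,-3],"yaw":0,"gripper":1},{"slide":[0.5,1.3,-3],"yaw":0,"gripper":1},{"slide":[0.5,1.3,-3],"yaw":0,"gripper":1},{"slide":[0.5,1.3,-3],"yaw":0,"gripper":1},{"slide":[0.5,1.3,-3],"yaw":0,"gripper":1},{"slide":[0.5,1.3,-3],"yaw":0,"gripper":1},{"slide":[0.5,1.3,-3],"yaw":0,"gripper":1},{"slide":[0.5,1.3,-3],"yaw":0,"gripper":1}]'
python3 - <<'E'
from h import *
plan([.431,.332,.25],.9226-np.pi)
q=imaging.snapshot('wrist');save(q,'w2')
for l in ['punch_mid']:
  print([(r['centre'],round(r['confidence'],2),atz(q,r['centre'],.016).round(4)) for r in models.tip_of(q,l)])
E
```

```text
t: 2.58
tool_pos: [0.2652, 0.6207, 0.3039]
eef_rot: [-0.656, 0.265, 0.656, 0.265]
force: [-0.7, 0.2, -0.5]
opening: 0.999
t: 3.42
tool_pos: [0.4202, 0.3325, 0.2538]
eef_rot: [0.67, -0.227, -0.67, -0.227]
force: [1.0, 0.0, -0.7]
opening: 1.0
t 3.42 yaw total -0.0062 then slide cm [ 0.38 -0.61 -0.89] | pos [0.4202 0.3325 0.2538] ang -2.2252 f [ 1.   0.  -0.7] open 1.0
[([310.1, 197.4], 0.94, array([0.4424, 0.3399, 0.016 ])), ([451.3, 68.8], 0.76, array([0.267 , 0.3226, 0.016 ]))]
```

View pics/w2.png

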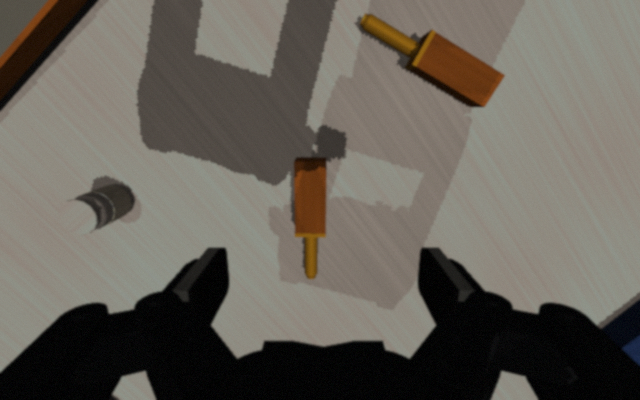

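The wrist view shows the chosen punch nearly aligned, with its handle at (311,197) and its stem pointing down the image. The other punch is at (455,68). I'll zoom in to measure it.

```bash
python3 - <<'E'
from h import *
q=imaging.snapshot('wrist');save(q,'w2z',(275,145,345,290),4)
np.save('w2.npy',q,allow_pickle=True)
E
```

```text
(no output)
```

View pics/w2z.png

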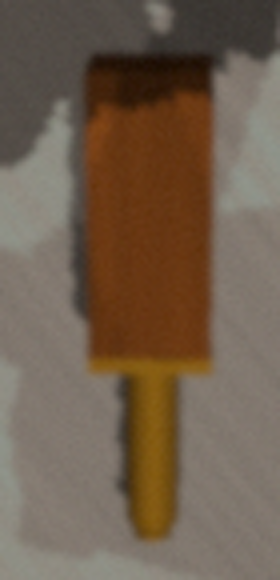

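```bash
cat > pm.py <<'E'
from h import *
def model_punch(x,y,a):
    # corner points handle
    c,s=np.cos(a),np.sin(a);M=np.array([[c,-s],[s,c]])
    P=[(37.5,15,16),(37.5,-15,16),(-37.5,15,16),(-37.5,-15,16),(92.5,0,-4)]
    return np.array([[*(M@np.array(p[:2])/1000+[x,y]),p[2]/1000+.016] for p in P])
E
python3 - <<'E'
from pm import *
q=np.load('w2.npy',allow_pickle=True).item()
z=lambda u,v:(275+u/4,145+v/4)
f=atz(q,z(150,372),.032);t=atz(q,z(152,540),.012)
L=atz(q,z(88,300),.032);Rr=atz(q,z(212,300),.032);bt=atz(q,z(151,60),.032)
print('ferrule',f,'tip',t,'d',np.linalg.norm((t-f)[:2]),'width',np.linalg.norm(L-Rr),'butt',bt,np.linalg.norm(bt-f))
a=np.arctan2(*(f-bt)[[1,0]]);u=np.array([np.cos(a),np.sin(a)])
print('a',a,'mid from ferrule',f[:2]-u*.0375,'from tip',t[:2]-u*.0925)
from scipy.optimize import least_squares
ob=np.array([z(212,373),z(88,373),z(210.5,62),z(91,62),z(152,540)])
# check which side is +y: try both
best=None
for o in (ob,ob[[1,0,3,2,4]]):
    r=least_squares(lambda v:(np.array([proj(q,P) for P in model_punch(*v)])-o).ravel(),[.431,.332,a])
    print(r.x,r.cost,r.fun.reshape(-1,2).round(1).tolist())
    if best is None or r.cost<best.cost:best=r
np.save('punch.npy',best.x)
im=q['pixels'][:,:,::-1].copy();im=cv2.resize(im[145:290,275:345],None,fx=4,fy=4)
for P in model_punch(*best.x):
    uv=proj(q,P);cv2.circle(im,(int((uv[0]-275)*4),int((uv[1]-145)*4)),3,(255,255,255),1)
cv2.imwrite('pics/w2o.png',im)
s=arm.state();print('state',s['tool_pos'])
plan([*best.x[:2],.25],best.x[2]-np.pi)
E
```

```text
ferrule [0.46381125 0.36866976 0.032     ] tip [0.49973257 0.41415578 0.012     ] d 0.057959638485918966 width 0.03004124260874174 butt [0.41584813 0.30808052 0.032     ] 0.07727558750950674
a 0.9011914422992052 mid from ferrule [0.44053589 0.33926725] from tip [0.44232002 0.34162959]
[0.4403411  0.33896269 0.90301885] 8.413431988567517 [[-0.2, -0.4], [0.3, -0.7], [1.3, 1.7], [-1.4, 1.4], [0.1, -2.7]]
[0.44055763 0.33924481 0.9027945 ] 1925.4142668324848 [[30.8, -0.1], [-30.7, -0.4], [31.2, 2.1], [-31.3, 1.8], [0.1, -2.4]]
state [0.42058956 0.33235584 0.25377633]
t 3.57 yaw total 0.0103 then slide cm [ 0.38 -1.74 -1.14] | pos [0.4206 0.3324 0.2538] ang -2.2283 f [-0.7  0.8 -0.1] open 1.003
```

View pics/w2o.png

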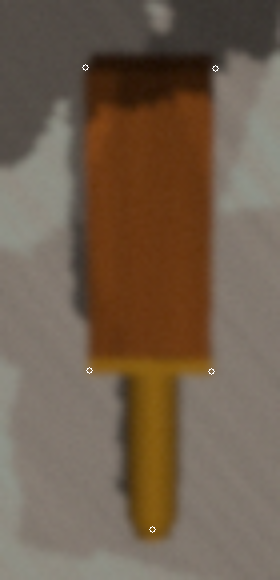

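```bash
python3 -m crank '[{"slide":[2.5,-0.86,-0.58],"yaw":0.0105,"gripper":1},{"slide":[3,-0.86,-0.58],"yaw":0,"gripper":1},{"slide":[3,0,0],"yaw":0,"gripper":1},{"slide":[2.5,0,0],"yaw":0,"gripper":1},{"slide":[1.5,0,0],"yaw":0,"gripper":1},{"slide":[0,0,0],"yaw":0,"gripper":1}]' 40
python3 - <<'E'
from h import *
plan([.4403,.3390,.0875],.903-np.pi)
q=imaging.snapshot('wrist');save(q,'w3')
E
```

```text
t: 4.07
tool_pos: [0.4381, 0.3405, 0.1254]
eef_rot: [-0.667, 0.232, 0.67, 0.229]
force: [-0.4, -0.6, 0.0]
opening: 1.001
t 4.07 yaw total 0.0035 then slide cm [ 3.79 -0.02 -0.27] | pos [0.4381 0.3405 0.1254] ang -2.2351 f [-0.4 -0.6  0. ] open 1.001
```

View pics/w3.png

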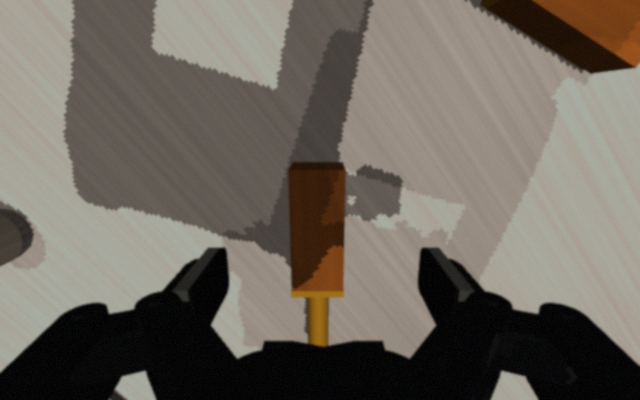

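The handle sits at columns 290–345, slightly left of the finger centre at 323, which agrees with the computed −2.7 mm. I'll descend and grip.

```bash
python3 -m crank '[{"slide":[1.3,0,-0.27],"yaw":0.0035,"gripper":1},{"slide":[1.5,0,0],"yaw":0,"gripper":1},{"slide":[1.0,0,0],"yaw":0,"gripper":1},{"slide":[0,0,0],"yaw":0,"gripper":1}]' 40
python3 - <<'E'
from h import *
plan([.4403,.3390,.0875],.903-np.pi)
E
```

```text
t: 4.45
tool_pos: [0.4412, 0.3386, 0.0894]
eef_rot: [-0.668, 0.232, 0.668, 0.232]
force: [-0.8, -0.9, -0.8]
opening: 1.0
t 4.45 yaw total -0.0008 then slide cm [0.19 0.02 0.1 ] | pos [0.4412 0.3386 0.0894] ang -2.2394 f [-0.8 -0.9 -0.8] open 1.0
```

```bash
python3 -m crank '[{"slide":[0.2,0,0.08],"yaw":0,"gripper":1},{"slide":[0,0,0],"yaw":0,"gripper":0.2},{"slide":[0,0,0],"yaw":0,"gripper":0.2},{"slide":[0,0,0],"yaw":0,"gripper":0.2},{"slide":[0,0,0],"yaw":0,"gripper":0.2},{"slide":[0,0,0],"yaw":0,"gripper":0.2},{"slide":[0,0,0],"yaw":0,"gripper":0.2},{"slide":[0,0,0],"yaw":0,"gripper":0.2},{"slide":[0,0,0],"yaw":0,"gripper":0.2}]' 40
python3 - <<'E'
from h import *
plan([.4403,.3390,.0875],.903-np.pi)
q=imaging.snapshot('wrist');save(q,'w4');np.save('w4.npy',q,allow_pickle=True);print(arm.state()['tool_pos'])
E
```

```text
t: 5.2
tool_pos: [0.4412, 0.3394, 0.0895]
eef_rot: [0.668, -0.232, -0.668, -0.232]
force: [0.7, -0.5, 5.7]
opening: 0.34
t 5.2 yaw total -0.0008 then slide cm [0.2  0.09 0.05] | pos [0.4412 0.3394 0.0895] ang -2.2394 f [ 0.7 -0.5  5.7] open 0.34
[0.44125582 0.33936097 0.08952256]
```

View pics/w4.png

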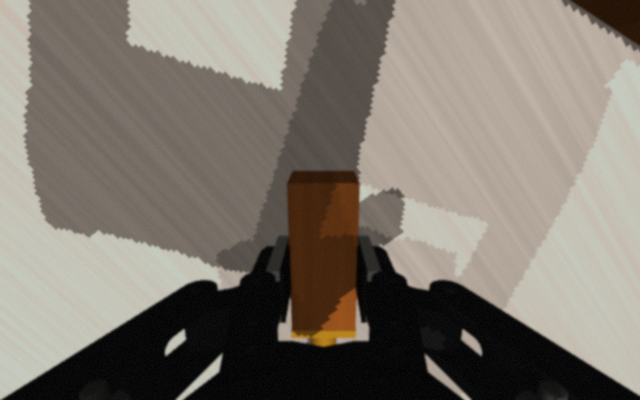

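```bash
python3 - <<'E'
from h import *
q=np.load('w4.npy',allow_pickle=True).item();save(q,'w4z',(275,160,375,350),3)
for v0,v1 in ((180,336),(182,331)):
  A=atz(q,(323.5,v0),.032);B=atz(q,(324,v1),.032);print(A,B,np.linalg.norm(A-B),(A+B)/2,np.arctan2(*(B-A)[[1,0]]))
E
```

```text
[0.4169507  0.30891005 0.032     ] [0.4637068  0.36854449 0.032     ] 0.07577862452421345 [0.44032875 0.33872727 0.032     ] 0.9058597823224286
[0.41747205 0.30957073 0.032     ] [0.46197659 0.36634997 0.032     ] 0.07214247243683587 [0.43972432 0.33796035 0.032     ] 0.9060012071677546
```

View pics/w4z.png

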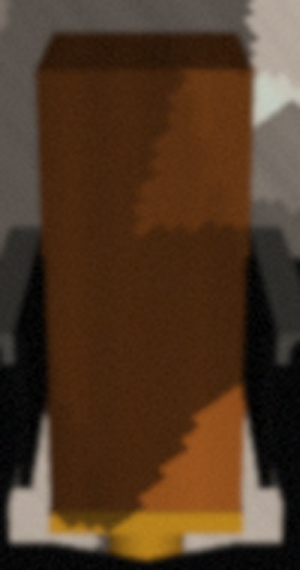

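The punch is held symmetrically, with its butt edge at row 183 and its ferrule end at row 337. I'll lift it and hover between the two pockets to measure both.

```bash
python3 -m crank '[{"slide":[-2,0,0],"yaw":0,"gripper":0.2},{"slide":[-3.5,0,0],"yaw":0,"gripper":0.2},{"slide":[-3.5,0,0],"yaw":0,"gripper":0.2},{"slide":[-3.5,0,0],"yaw":0,"gripper":0.2},{"slide":[-3.5,0,0],"yaw":0,"gripper":0.2},{"slide":[-3.5,0,0],"yaw":0,"gripper":0.2},{"slide":[0,0,0],"yaw":0,"gripper":0.2}]' 40
python3 - <<'E'
from h import *
q=np.load('w4.npy',allow_pickle=True).item()
A=atz(q,(323.5,183),.032);B=atz(q,(324,337.3),.032);print(A,B,np.linalg.norm(A-B),(A+B)/2)
plan([.545,-.045,.28],.048+np.pi)
E
```

```text
t: 5.83
tool_pos: [0.4419, 0.3399, 0.2913]
eef_rot: [0.67, -0.229, -0.666, -0.234]
force: [1.1, -0.3, -0.5]
opening: 0.341
[0.4177334  0.30990193 0.032     ] [0.46415951 0.36911867 0.032     ] 0.07524630417750494 [0.44094645 0.3395103  0.032     ]
t 5.83 yaw total 0.8542 then slide cm [  1.13  -8.45 -38.94] | pos [0.4419 0.3399 0.2913] ang -2.2394 f [ 1.1 -0.3 -0.5] open 0.341
```

```bash
python3 -m crank '[{"slide":[0,0,0],"yaw":0.122,"gripper":0.2},{"slide":[0,0,0],"yaw":0.122,"gripper":0.2},{"slide":[0,0,0],"yaw":0.122,"gripper":0.2},{"slide":[0,0,0],"yaw":0.122,"gripper":0.2},{"slide":[0,0,0],"yaw":0.122,"gripper":0.2},{"slide":[0,0,0],"yaw":0.122,"gripper":0.2},{"slide":[0,0,0],"yaw":0.122,"gripper":0.2}]' 40
python3 -m crank '[{"slide":[0.1,-0.84,-3.8],"yaw":0,"gripper":0.2},{"slide":[0.1,-0.84,-3.8],"yaw":0,"gripper":0.2},{"slide":[0.1,-0.84,-3.8],"yaw":0,"gripper":0.2},{"slide":[0.1,-0.84,-3.8],"yaw":0,"gripper":0.2},{"slide":[0.1,-0.84,-3.8],"yaw":0,"gripper":0.2},{"slide":[0.1,-0.84,-3.8],"yaw":0,"gripper":0.2},{"slide":[0.1,-0.84,-3.8],"yaw":0,"gripper":0.2},{"slide":[0.1,-0.84,-3.8],"yaw":0,"gripper":0.2},{"slide":[0.1,-0.84,-3.8],"yaw":0,"gripper":0.2},{"slide":[0.1,-0.84,-3.8],"yaw":0,"gripper":0.2}]'
python3 -m crank '[{"slide":[0,0,0],"yaw":0,"gripper":0.2}]'
python3 - <<'E'
from h import *
plan([.545,-.045,.28],.048+np.pi)
q=imaging.snapshot('wrist');save(q,'w5');np.save('w5.npy',q,allow_pickle=True)
for l in ['punch_home','plate_home','tray_top','bar_hinge']:
    z={'punch_home':.036,'plate_home':.042,'tray_top':.034,'bar_hinge':.068}.get(l,0)
    print(l,[(np.round(r['centre']).tolist(),round(r['confidence'],2),atz(q,r['centre'],z).round(4)[:2].tolist()) for r in models.tip_of(q,l)[:4]])
E
```

```text
t: 6.42
tool_pos: [0.4409, 0.3392, 0.2833]
eef_rot: [-0.51, 0.49, 0.51, 0.489]
force: [-0.5, 0.2, -2.1]
opening: 0.341
t: 7.25
tool_pos: [0.5432, -0.0383, 0.2735]
eef_rot: [-0.512, 0.488, 0.512, 0.488]
force: [1.3, 1.1, -1.7]
opening: 0.341
t: 7.33
tool_pos: [0.5439, -0.0415, 0.2729]
eef_rot: [0.511, -0.489, -0.511, -0.488]
force: [0.8, 1.0, -2.2]
opening: 0.341
t 7.33 yaw total -0.0039 then slide cm [-0.71 -0.09 -0.36] | pos [ 0.5439 -0.0415  0.2729] ang -3.0975 f [ 0.8  1.  -2.2] open 0.341
punch_home [([390.0, 166.0], 0.66, [0.5278, 0.023])]
plate_home []
tray_top []
bar_hinge []
```

View pics/w5.png

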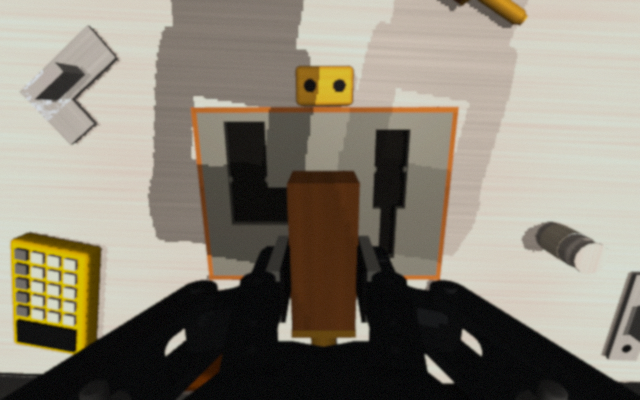

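The wrist view shows the punch pocket at (391,185) on the right, the L pocket at (250,180) on the left, the brass lock at (325,85) and the L plate at (70,85). I'll zoom in on the pockets.

```bash
python3 - <<'E'
from h import *
q=np.load('w5.npy',allow_pickle=True).item();save(q,'w5z',(190,100,290,235),4)
save(q,'w5y',(360,100,460,260),4)
E
```

```text
(no output)
```

View pics/w5z.png

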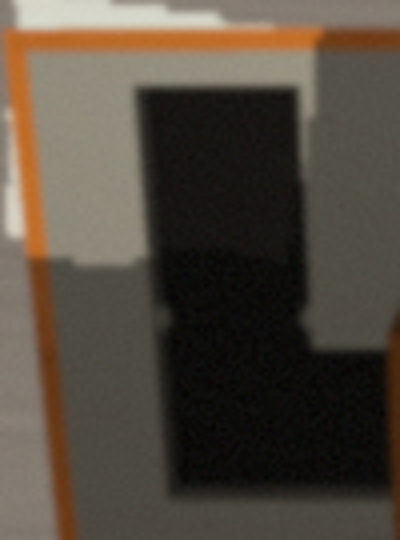

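View pics/w5y.png

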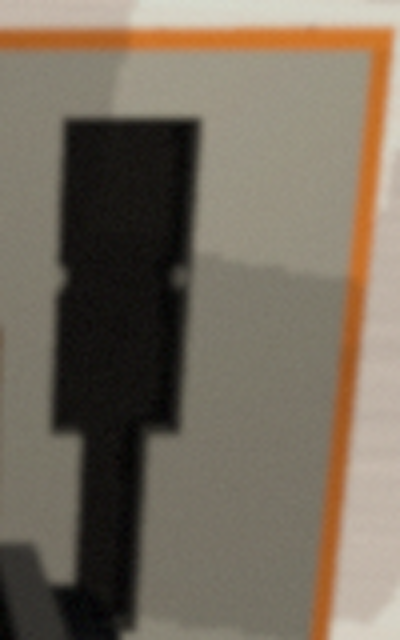

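```bash
python3 - <<'E'
from h import *
from scipy.optimize import least_squares
q=np.load('w5.npy',allow_pickle=True).item()
y=lambda u,v:(360+u/4,100+v/4); z=lambda u,v:(190+u/4,100+v/4)
def T(v,P,zz=.034):
    c,s=np.cos(v[2]),np.sin(v[2]);P=np.array(P)/1000
    return np.c_[v[0]+c*P[:,0]-s*P[:,1],v[1]+s*P[:,0]+c*P[:,1],np.full(len(P),zz)]
pm=[(-39.5,-16.5),(-39.5,16.5),(39.5,-16.5),(39.5,16.5)];po=[y(66,120),y(200,119),y(53,431),y(179,431)]
lm=[(-57,-25.5),(-57,13.5),(47,-25.5),(7,13.5)];lo=[z(137,89),z(297,89),z(172,494),z(310,350)]
for m,o,g in((pm,po,[.53,.02,.05]),(lm,lo,[.55,-.1,.05])):
    r=least_squares(lambda v:(np.array([proj(q,P) for P in T(v,m)])-np.array(o)).ravel(),g)
    print(r.x.round(4),r.fun.round(1))
    r=least_squares(lambda v:(np.array([proj(q,P) for P in T(v,m,v[3])])-np.array(o)).ravel(),g+[.034])
    print(r.x.round(4),r.fun.round(1))
A=[atz(q,(y(370,50) if 0 else o),.034) for o in (z(20,33),y(392,30))];print('near edge',A,np.arctan2(A[1][0]-A[0][0],A[1][1]-A[0][1]))
s=arm.state();print(s['tool_pos'],ang(s))
E
```

```text
[0.5323 0.0251 0.0485] [-0.6 -0.7  0.6 -0.6 -0.5  0.8  0.5  0.7]
[0.5334 0.0265 0.0477 0.0276] [-0.3  0.   0.3  0.2 -0.2 -0.1  0.2 -0.1]
[ 0.5488 -0.1095  0.0465] [-0.6 -0.5  0.6 -0.6 -0.7  1.6  0.7 -0.1]
[ 0.5499 -0.1111  0.0473  0.0274] [-0.1  0.3  0.2  0.1 -0.4  0.3  0.3 -0.7]
near edge [array([ 0.48194603, -0.16394468,  0.034     ]), array([0.4704087 , 0.08140281, 0.034     ])] -0.04698985428163104
[ 0.54306552 -0.03541396  0.27370909] -3.09247644381661
```

```bash
python3 -m crank '[{"slide":[0,0,0],"yaw":0,"gripper":0.2},{"slide":[0,0,0],"yaw":0,"gripper":0.2}]'
python3 - <<'E'
from h import *
for i in range(4):
  s=arm.state();q=imaging.snapshot('wrist');o,_=ray(q,(0,0));print(s['t'],s['tool_pos'].round(4),round(ang(s),4),s['force'].round(1),o.round(4), np.round(s['qd'],3))
np.save('w6.npy',q,allow_pickle=True);save(q,'w6')
save(q,'w6z',(190,100,290,235),4)
save(q,'w6y',(360,100,460,260),4)
E
```

```text
t: 7.75
tool_pos: [0.5431, -0.0353, 0.274]
eef_rot: [0.512, -0.487, -0.512, -0.488]
force: [-1.2, 0.6, -1.8]
opening: 0.334
7.75 [ 0.5431 -0.0353  0.274 ] -3.0919 [-1.2  0.6 -1.8] [ 0.4752 -0.0381  0.3446] [-0.005  0.002 -0.001  0.     0.    -0.002]
7.8 [ 0.5431 -0.0354  0.274 ] -3.0921 [ 0.1  0.  -2.2] [ 0.4752 -0.0382  0.3446] [-0.005  0.003  0.    -0.    -0.003 -0.   ]
7.85 [ 0.5432 -0.0356  0.274 ] -3.0923 [-0.4  0.6 -1.8] [ 0.4752 -0.0383  0.3446] [-0.007  0.001 -0.002 -0.001 -0.001 -0.   ]
7.9 [ 0.5432 -0.0357  0.274 ] -3.0925 [-0.3  0.2 -1.9] [ 0.4752 -0.0384  0.3446] [-0.004  0.001 -0.002 -0.002 -0.    -0.001]
```

View pics/w6y.png

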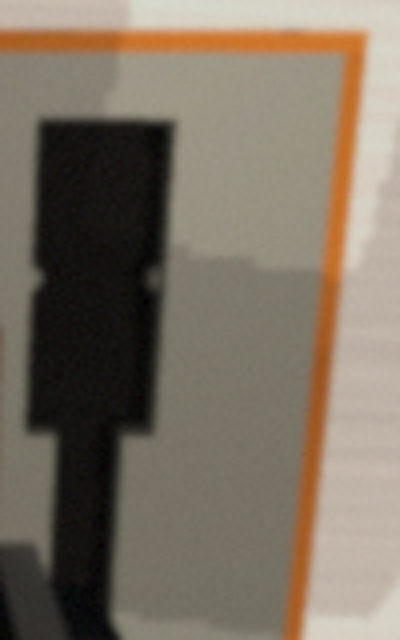

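View pics/w6z.png

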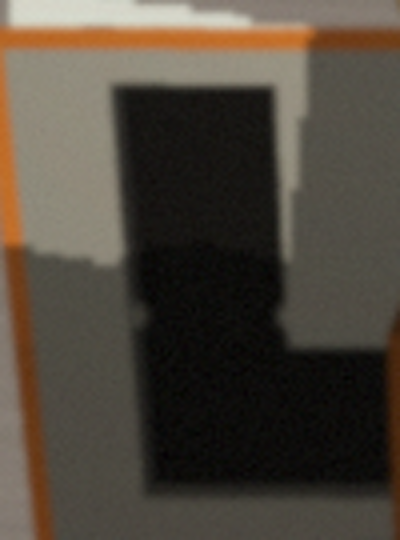

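```bash
cat >> h.py <<'E'
from scipy.optimize import least_squares
def T2(v,P,zz=.034):
    c,s=np.cos(v[2]),np.sin(v[2]);P=np.array(P)/1000
    return np.c_[v[0]+c*P[:,0]-s*P[:,1],v[1]+s*P[:,0]+c*P[:,1],np.full(len(P),zz)]
def fit2(q,m,o,g,zz):
    r=least_squares(lambda v:(np.array([proj(q,P) for P in T2(v,m,zz)])-np.array(o)).ravel(),g);return r.x,r.fun
E
python3 - <<'E'
from h import *
q=np.load('w6.npy',allow_pickle=True).item()
y=lambda u,v:(360+u/4,100+v/4); z=lambda u,v:(190+u/4,100+v/4)
pm=[(-39.5,-16.5),(-39.5,16.5),(39.5,-16.5),(39.5,16.5)];po=[y(38,121),y(174,121),y(27,431),y(153,432)]
lm=[(-57,-25.5),(-57,13.5),(47,-25.5),(7,13.5)];lo=[z(113,87),z(273,87),z(147,492),z(288,350)]
for zz in(.034,.028):
  for m,o,g in((pm,po,[.53,.02,.05]),(lm,lo,[.55,-.1,.05])):
    x,f=fit2(q,m,o,g,zz);print(zz,x.round(4),f.round(1))
  A=[atz(q,o,zz) for o in (z(2,31),y(369,33))];print('near edge',A,np.arctan2(A[1][0]-A[0][0],A[1][1]-A[0][1]),np.linalg.norm(A[1]-A[0]))
p=imaging.snapshot('top');save(p,'top1z',(265,125,385,240),5)
np.save('top1.npy',p,allow_pickle=True)
E
```

```text
0.034 [0.5323 0.0248 0.0503] [-0.3 -0.6  0.3 -0.6 -0.5  0.8  0.4  0.6]
0.034 [ 0.5488 -0.1096  0.0457] [-0.5 -0.4  0.7 -0.3 -0.4  1.4  0.2 -0.5]
near edge [array([ 0.4818623 , -0.16269633,  0.034     ]), array([0.47023986, 0.08233491, 0.034     ])] -0.04739695461701432 0.24530671862508427
0.028 [0.5333 0.0261 0.0496] [ 0.1  0.1 -0.   0.1 -0.1  0.   0.1 -0.2]
0.028 [ 0.5498 -0.1111  0.0464] [-0.   0.3  0.3  0.4 -0.1  0.2 -0.2 -1. ]
near edge [array([ 0.4819903, -0.1650968,  0.028    ]), array([0.47014331, 0.08466847, 0.028     ])] -0.04739695461701448 0.25004607100617965
```

View pics/top1z.png

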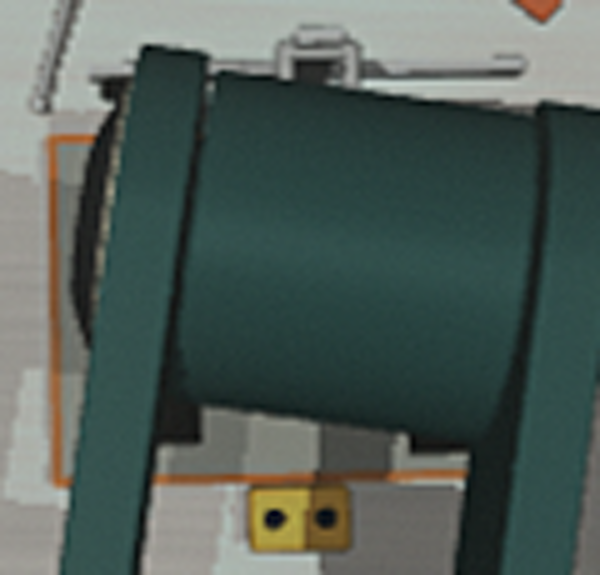

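The arm has settled and the pocket fits agree to about 1 mm, with a roughly 2% scale ambiguity that vanishes when the tool is straight above. I'll move the punch over its pocket.

```bash
python3 - <<'E'
from h import *
plan([.5328,.0255,.150],.0485+np.pi)
E
```

```text
t 8.0 yaw total 0.0002 then slide cm [12.4   0.74  6.19] | pos [ 0.5432 -0.036   0.274 ] ang -3.0929 f [ 0.7  1.  -2.1] open 0.339
```

```bash
python3 -m crank '[{"slide":[1,0.2,1.5],"yaw":0,"gripper":0.2},{"slide":[2,0.2,2],"yaw":0,"gripper":0.2},{"slide":[2.4,0.2,1.7],"yaw":0,"gripper":0.2},{"slide":[3,0.14,1],"yaw":0,"gripper":0.2},{"slide":[2.5,0,0],"yaw":0,"gripper":0.2},{"slide":[1.5,0,0],"yaw":0,"gripper":0.2},{"slide":[0,0,0],"yaw":0,"gripper":0.2},{"slide":[0,0,0],"yaw":0,"gripper":0.2},{"slide":[0,0,0],"yaw":0,"gripper":0.2},{"slide":[0,0,0],"yaw":0,"gripper":0.2}]'
python3 - <<'E'
from h import *
plan([.5328,.0255,.150],.0485+np.pi)
q=imaging.snapshot('wrist');save(q,'w7');np.save('w7.npy',q,allow_pickle=True)
plan([.5328,.0255,.150],.0485+np.pi)
E
```

```text
t: 8.83
tool_pos: [0.5335, 0.0252, 0.1516]
eef_rot: [0.512, -0.487, -0.511, -0.488]
force: [-0.3, 0.6, -1.0]
opening: 0.341
t 8.83 yaw total -0.0006 then slide cm [0.16 0.07 0.03] | pos [0.5335 0.0252 0.1516] ang -3.0937 f [-0.3  0.6 -1. ] open 0.341
t 8.88 yaw total -0.0005 then slide cm [0.14 0.06 0.04] | pos [0.5334 0.0252 0.1514] ang -3.0936 f [-0.  -0.4 -2.1] open 0.339
```

View pics/w7.png

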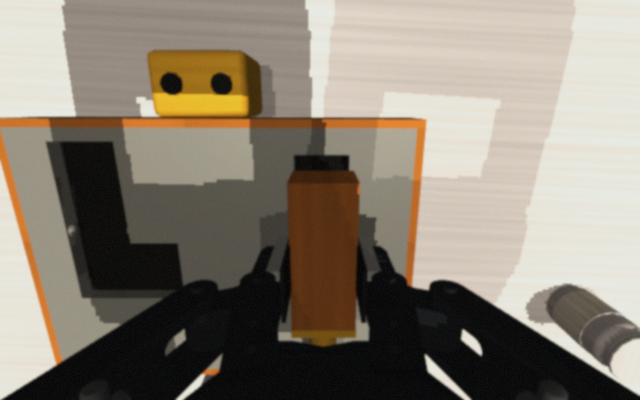

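```bash
python3 - <<'E'
from h import *
q=np.load('w7.npy',allow_pickle=True).item();save(q,'w7z',(280,140,370,200),6)
a=.049
for z in(.034,.028):
  A=atz(q,(294.3,155.5),z);B=atz(q,(349,155.5),z);m=(A+B)/2;print(z,np.linalg.norm(A-B),m[:2]+.0395*np.array([np.cos(a),np.sin(a)]))
E
```

```text
0.034 0.03229106450037461 [0.53268835 0.02485966]
0.028 0.03332169797007056 [0.53357718 0.02487183]
```

View pics/w7z.png

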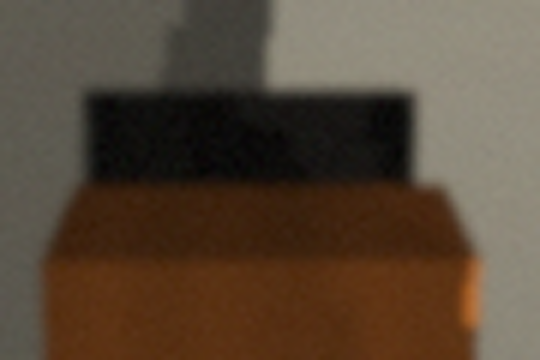

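The pocket end is at (294–349,155) and the punch is centred at column 323.7. That needs a sideways shift of about −0.8 mm, and the length direction is within 0.5 mm. I'll descend in steps while watching the force.

```bash
python3 -m crank '[{"slide":[0.6,0.03,-0.08],"yaw":0,"gripper":0.2},{"slide":[0.8,0,0],"yaw":0,"gripper":0.2},{"slide":[0.5,0,0],"yaw":0,"gripper":0.2},{"slide":[0.3,0,0],"yaw":0,"gripper":0.2},{"slide":[0.3,0,0],"yaw":0,"gripper":0.2},{"slide":[0,0,0],"yaw":0,"gripper":0.2},{"slide":[0,0,0],"yaw":0,"gripper":0.2}]'
python3 - <<'E'
from h import *
plan([.5331,.0246,.1095],.0485+np.pi)
q=imaging.snapshot('wrist');save(q,'w8');np.save('w8.npy',q,allow_pickle=True)
save(q,'w8z',(270,140,380,350),3)
E
```

```text
t: 9.47
tool_pos: [0.5326, 0.0245, 0.1248]
eef_rot: [-0.512, 0.488, 0.512, 0.488]
force: [-0.4, -0.6, -1.7]
opening: 0.337
t 9.47 yaw total -0.0002 then slide cm [ 1.53 -0.05  0.01] | pos [0.5326 0.0245 0.1248] ang -3.0933 f [-0.4 -0.6 -1.7] open 0.337
```

View pics/w8z.png

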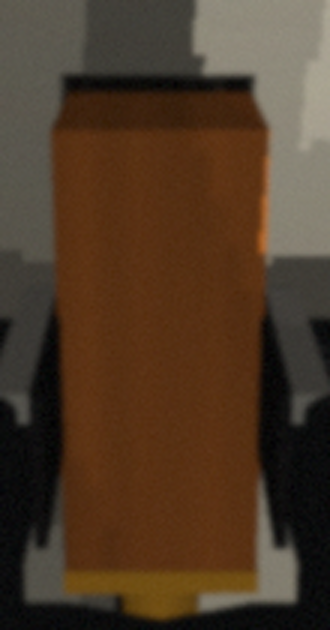

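It is well aligned: the pocket rim spans 62–253 and the handle's lower edge is centred within about 1 px. Lowering further.

```bash
python3 -m crank '[{"slide":[0.3,-0.02,0],"yaw":0,"gripper":0.2},{"slide":[0.3,0,0],"yaw":0,"gripper":0.2},{"slide":[0,0,0],"yaw":0,"gripper":0.2},{"slide":[0,0,0],"yaw":0,"gripper":0.2}]'
python3 -m crank '[{"slide":[0.3,0,0],"yaw":0,"gripper":0.2},{"slide":[0.2,0,0],"yaw":0,"gripper":0.2},{"slide":[0,0,0],"yaw":0,"gripper":0.2},{"slide":[0,0,0],"yaw":0,"gripper":0.2}]'
```

```text
t: 9.85
tool_pos: [0.5327, 0.0245, 0.1187]
eef_rot: [-0.512, 0.488, 0.512, 0.488]
force: [-0.1, 0.1, -1.5]
opening: 0.339
t: 10.18
tool_pos: [0.5331, 0.0244, 0.1142]
eef_rot: [0.512, -0.488, -0.512, -0.488]
force: [1.8, -1.8, 1.5]
opening: 0.341
```

```bash
python3 -m crank '[{"slide":[0.2,0,0],"yaw":0,"gripper":0.2},{"slide":[0.1,0,0],"yaw":0,"gripper":0.2},{"slide":[0,0,0],"yaw":0,"gripper":0.2},{"slide":[0,0,0],"yaw":0,"gripper":0.2}]' 60
python3 -m crank '[{"slide":[0.2,0,0],"yaw":0,"gripper":0.2},{"slide":[0.1,0,0],"yaw":0,"gripper":0.2},{"slide":[0,0,0],"yaw":0,"gripper":0.2},{"slide":[0,0,0],"yaw":0,"gripper":0.2}]'
```

```text
t: 10.52
tool_pos: [0.5329, 0.0244, 0.1107]
eef_rot: [0.512, -0.488, -0.512, -0.488]
force: [6.1, -2.4, -3.9]
opening: 0.333
t: 10.85
tool_pos: [0.533, 0.0244, 0.1095]
eef_rot: [0.512, -0.488, -0.512, -0.488]
force: [-9.2, -2.8, 23.2]
opening: 0.333
```

```bash
python3 - <<'E'
from h import *
q=imaging.snapshot('wrist');save(q,'w9');np.save('w9.npy',q,allow_pickle=True)
p=imaging.snapshot('side');save(p,'s9',(280,170,400,280),6)
E
```

```text
(no output)
```

View pics/w9.png

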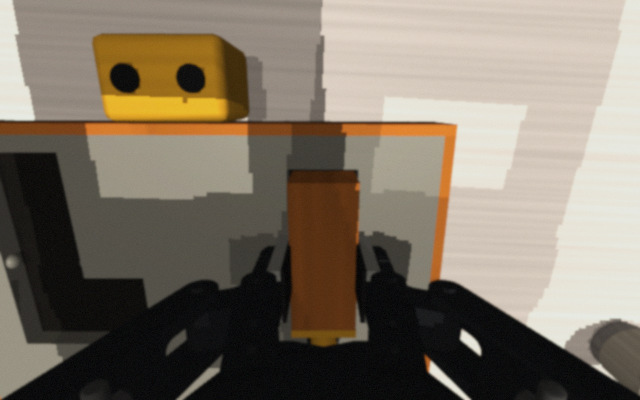

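View pics/s9.png

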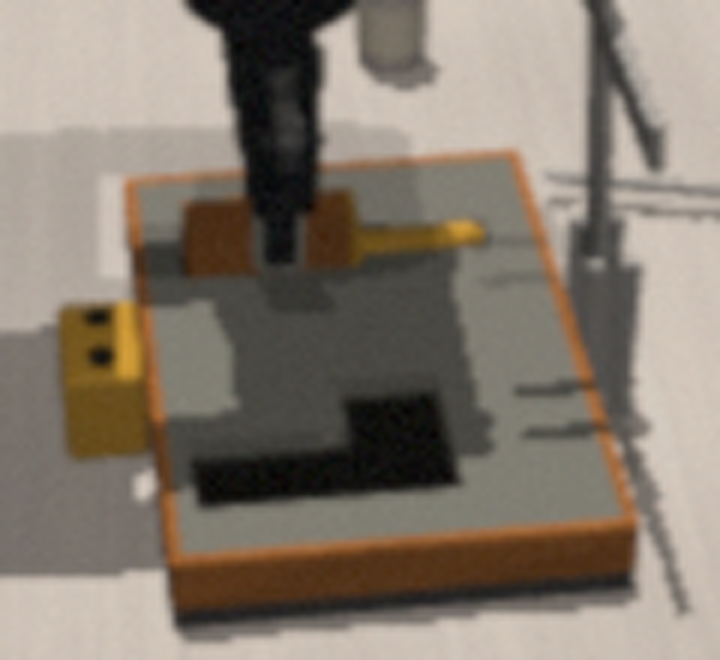

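The punch looks seated with its stem in the slot, and the force rose to 23 N as if it were bottomed. I'll release it and press from above with closed fingers to be sure.

```bash
python3 -m crank '[{"slide":[0,0,0],"yaw":0,"gripper":0.6},{"slide":[0,0,0],"yaw":0,"gripper":0.6},{"slide":[0,0,0],"yaw":0,"gripper":0.6},{"slide":[-1.5,0,0],"yaw":0,"gripper":0.6},{"slide":[-2.0,0,0],"yaw":0,"gripper":0.6},{"slide":[0,0,0],"yaw":0,"gripper":0},{"slide":[0,0,0],"yaw":0,"gripper":0},{"slide":[0,0,0],"yaw":0,"gripper":0},{"slide":[0,0,0],"yaw":0,"gripper":0},{"slide":[0,0,0],"yaw":0,"gripper":0}]' 40
python3 - <<'E'
from h import *
plan([.5331,.0246,.1246],.0485+np.pi)
q=imaging.snapshot('wrist');save(q,'w10');np.save('w10.npy',q,allow_pickle=True)
E
```

```text
t: 11.78
tool_pos: [0.5325, 0.0245, 0.142]
eef_rot: [-0.512, 0.488, 0.512, 0.487]
force: [1.0, -0.1, -0.2]
opening: -0.0
t 11.78 yaw total -0.0003 then slide cm [ 1.74 -0.06  0.  ] | pos [0.5325 0.0245 0.142 ] ang -3.0934 f [ 1.  -0.1 -0.2] open -0.0
```

View pics/w10.png

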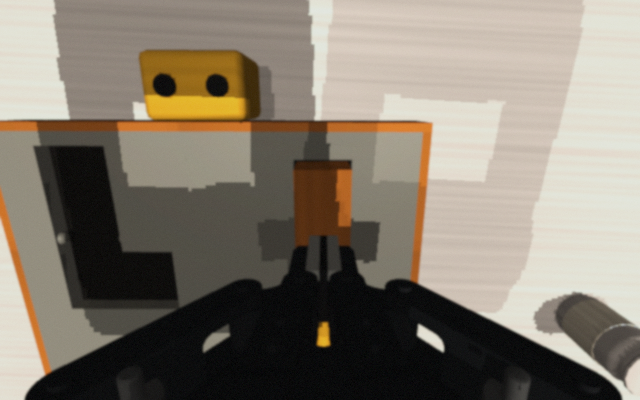

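```bash
python3 -m crank '[{"slide":[0.8,-0.03,0],"yaw":0,"gripper":0},{"slide":[0.5,0,0],"yaw":0,"gripper":0},{"slide":[0,0,0],"yaw":0,"gripper":0},{"slide":[0,0,0],"yaw":0,"gripper":0}]' 40
python3 -m crank '[{"slide":[0.2,0,0],"yaw":0,"gripper":0},{"slide":[0.1,0,0],"yaw":0,"gripper":0},{"slide":[0,0,0],"yaw":0,"gripper":0},{"slide":[0,0,0],"yaw":0,"gripper":0}]'
python3 -m crank '[{"slide":[0.1,0,0],"yaw":0,"gripper":0},{"slide":[0,0,0],"yaw":0,"gripper":0},{"slide":[0,0,0],"yaw":0,"gripper":0},{"slide":[0,0,0],"yaw":0,"gripper":0}]'
```

```text
t: 12.17
tool_pos: [0.5328, 0.0245, 0.1291]
eef_rot: [-0.512, 0.488, 0.512, 0.488]
force: [0.1, -0.1, 0.7]
opening: 0.002
t: 12.5
tool_pos: [0.5331, 0.0245, 0.127]
eef_rot: [0.512, -0.488, -0.512, -0.488]
force: [0.6, -0.3, -0.3]
opening: -0.001
t: 12.83
tool_pos: [0.5331, 0.0245, 0.126]
eef_rot: [0.512, -0.488, -0.512, -0.488]
force: [-0.2, -0.8, 0.8]
opening: -0.002
```

```bash
python3 -m crank '[{"slide":[0.1,0,0],"yaw":0,"gripper":0},{"slide":[0.1,0,0],"yaw":0,"gripper":0},{"slide":[0,0,0],"yaw":0,"gripper":0},{"slide":[0,0,0],"yaw":0,"gripper":0}]'
python3 -m crank '[{"slide":[0.1,0,0],"yaw":0,"gripper":0},{"slide":[0,0,0],"yaw":0,"gripper":0},{"slide":[0,0,0],"yaw":0,"gripper":0}]'
```

```text
t: 13.17
tool_pos: [0.5332, 0.0245, 0.1246]
eef_rot: [0.512, -0.488, -0.512, -0.488]
force: [-3.4, -1.1, 9.2]
opening: -0.0
t: 13.42
tool_pos: [0.5333, 0.0244, 0.1245]
eef_rot: [0.512, -0.488, -0.512, -0.488]
force: [-10.9, -1.7, 20.0]
opening: -0.001
```

Contact is stiff at z = 0.1245, which matches the computed home height of 0.1246. The punch is home. Next, the plate.

```bash
python3 -m crank '[{"slide":[-2,0,0],"yaw":0,"gripper":0},{"slide":[-3.5,0,0],"yaw":0,"gripper":1},{"slide":[-3.5,0,0],"yaw":0,"gripper":1},{"slide":[-3.5,0,0],"yaw":0,"gripper":1},{"slide":[0,0,0],"yaw":0,"gripper":1}]' 40
python3 - <<'E'
from h import *
p=np.load('w6.npy',allow_pickle=True).item()
q=imaging.snapshot('top');r=models.tip_of(q,'plate_mid');print([(x['centre'],atz(q,x['centre'],.018)) for x in r])
# heading from crop px
A=atz(q,(385+105/5,195+240/5),.008);B=atz(q,(385+235/5,195+115/5),.008);a=np.arctan2(*(B-A)[[1,0]]);print(a)
plan([.466,-.297,.25],a+np.pi)
E
```

```text
t: 13.83
tool_pos: [0.5345, 0.0245, 0.2553]
eef_rot: [0.514, -0.486, -0.51, -0.49]
force: [0.5, 0.2, 1.4]
opening: 0.563
[([422.1, 231.4], array([ 0.45402828, -0.29882902,  0.018     ]))]
-0.7857952812888711
t 13.93 yaw total 0.834 then slide cm [ -0.08 -17.98 -27.5 ] | pos [0.5334 0.0245 0.2492] ang -3.0934 f [-0.3  0.5 -1.4] open 0.736
```

```bash
python3 -m crank '[{"slide":[0,0,0],"yaw":0.119,"gripper":1},{"slide":[0,0,0],"yaw":0.119,"gripper":1},{"slide":[0,0,0],"yaw":0.119,"gripper":1},{"slide":[0,0,0],"yaw":0.119,"gripper":1},{"slide":[0,0,0],"yaw":0.119,"gripper":1},{"slide":[0,0,0],"yaw":0.119,"gripper":1},{"slide":[0,0,0],"yaw":0.119,"gripper":1}]'
python3 -m crank '[{"slide":[0,-1.8,-2.75],"yaw":0,"gripper":1},{"slide":[0,-1.8,-2.75],"yaw":0,"gripper":1},{"slide":[0,-1.8,-2.75],"yaw":0,"gripper":1},{"slide":[0,-1.8,-2.75],"yaw":0,"gripper":1},{"slide":[0,-1.8,-2.75],"yaw":0,"gripper":1},{"slide":[0,-1.8,-2.75],"yaw":0,"gripper":1},{"slide":[0,-1.8,-2.75],"yaw":0,"gripper":1},{"slide":[0,-1.8,-2.75],"yaw":0,"gripper":1},{"slide":[0,-1.8,-2.75],"yaw":0,"gripper":1},{"slide":[0,-1.8,-2.75],"yaw":0,"gripper":1}]'
python3 -m crank '[{"slide":[0,0,0],"yaw":0,"gripper":1},{"slide":[0,0,0],"yaw":0,"gripper":1},{"slide":[0,0,0],"yaw":0,"gripper":1},{"slide":[0,0,0],"yaw":0,"gripper":1},{"slide":[0,0,0],"yaw":0,"gripper":1}]'
python3 - <<'E'
from h import *
q=imaging.snapshot('wrist');save(q,'w11');np.save('w11.npy',q,allow_pickle=True)
plan([.466,-.297,.25],-.7858+np.pi)
r=models.tip_of(q,'plate_mid');print([(x['centre'],x['confidence'],atz(q,x['centre'],.018)) for x in r])
E
```

```text
t: 14.52
tool_pos: [0.5327, 0.0245, 0.2461]
eef_rot: [-0.269, 0.655, 0.269, 0.653]
force: [0.2, 0.8, -0.2]
opening: 0.998
t: 15.35
tool_pos: [0.4652, -0.2986, 0.2462]
eef_rot: [-0.27, 0.654, 0.271, 0.653]
force: [1.6, -0.0, -0.7]
opening: 0.999
t: 15.77
tool_pos: [0.4664, -0.2963, 0.2476]
eef_rot: [-0.271, 0.653, 0.271, 0.653]
force: [0.1, 0.4, 1.2]
opening: 0.999
t 15.82 yaw total 0.0023 then slide cm [-0.22 -0.02 -0.07] | pos [ 0.4664 -0.2964  0.2478] ang 2.3581 f [ 0.3  0.7 -0.4] open 0.999
[([316.8, 180.1], 0.88, array([ 0.4618344 , -0.29944236,  0.018     ]))]
```

View pics/w11.png

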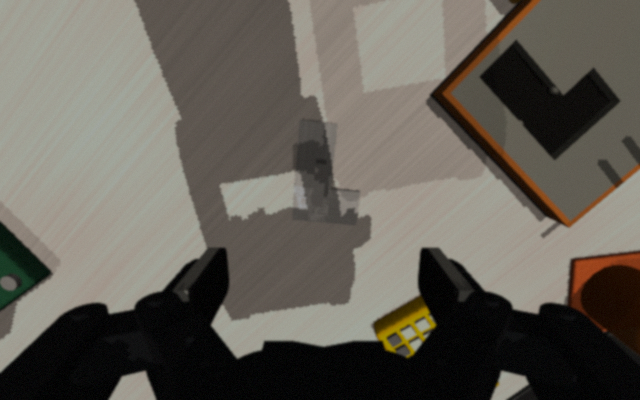

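```bash
python3 - <<'E'
from h import *
q=np.load('w11.npy',allow_pickle=True).item()
im=q['pixels'][105:235,275:375,::-1].astype(float);im=np.clip((im-30)*1.6,0,255).astype(np.uint8)
cv2.imwrite('pics/w11z.png',cv2.resize(im,None,fx=4.5,fy=4.5,interpolation=cv2.INTER_CUBIC))
E
```

```text
(no output)
```

View pics/w11z.png

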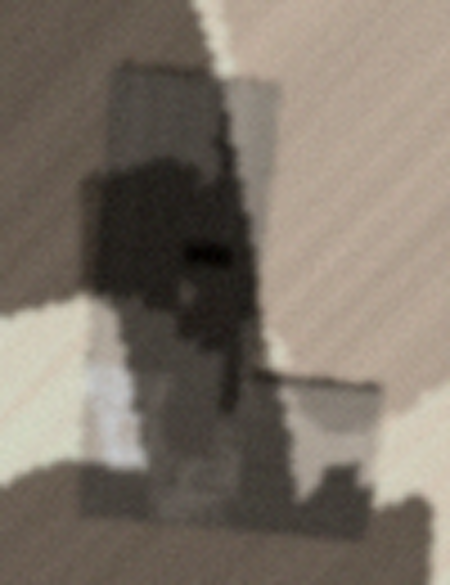

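```bash
python3 - <<'E'
from h import *
q=np.load('w11.npy',allow_pickle=True).item()
z=lambda u,v:(275+u/4.5,105+v/4.5)
m=[(-55,-24),(-55,12),(45,-24),(45,42),(9,42),(9,12)];o=[z(115,66),z(280,80),z(80,515),z(368,538),z(382,381),z(258,374)]
for zz in (.0,.004,.008):
  x,f=fit2(q,m,o,[.46,-.3,-.8],zz);print(zz,x.round(4),f.reshape(-1,2).round(1).tolist())
plan([x[0],x[1],.25],x[2]+np.pi)
im=cv2.imread('pics/w11z.png')
for zz,P in ((.006,m),(.036,[(-20,-5),(-20,5),(20,-5),(20,5)]),(.008,[(-20,-5),(-20,5),(20,-5),(20,5)])):
  for X in T2(x,P,zz):
    uv=proj(q,X);cv2.circle(im,(int((uv[0]-275)*4.5),int((uv[1]-105)*4.5)),3,(0,0,255) if zz>.03 else (0,255,0),-1)
cv2.imwrite('pics/w11o.png',im)
E
```

```text
0.0 [ 0.4656 -0.2986 -0.8713] [[-0.0, 1.1], [0.2, 1.4], [1.2, -1.6], [-0.6, -1.6], [0.3, 0.6], [-1.1, -0.4]]
0.004 [ 0.4649 -0.2981 -0.8712] [[-0.4, 0.5], [0.3, 0.7], [0.8, -1.1], [-0.3, -0.9], [0.7, 0.8], [-1.1, -0.2]]
0.008 [ 0.4643 -0.2976 -0.8712] [[-0.8, -0.2], [0.4, 0.1], [0.3, -0.5], [0.1, -0.3], [1.1, 1.0], [-1.1, 0.0]]
t 15.87 yaw total 0.0876 then slide cm [-0.21  0.05 -0.23] | pos [ 0.4664 -0.2965  0.2479] ang 2.358 f [-0.1  0.2 -0.3] open 1.004
```

View pics/w11o.png

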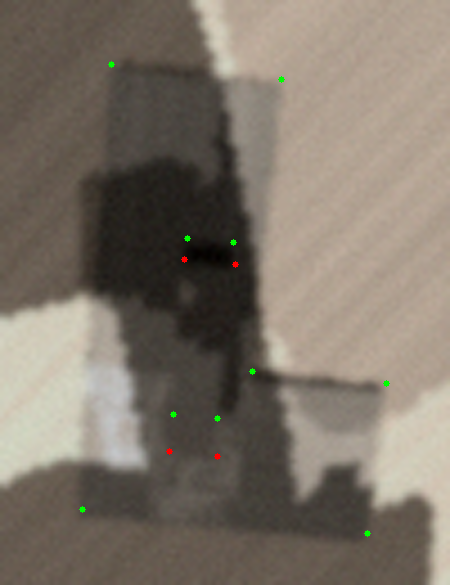

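The fit overlays the outline and the lug well. I'll turn, lower partway and check.

```bash
python3 -m crank '[{"slide":[1,0.03,-0.1],"yaw":0.0876,"gripper":1},{"slide":[2,0,-0.1],"yaw":0,"gripper":1},{"slide":[3,0,0],"yaw":0,"gripper":1},{"slide":[3,0,0],"yaw":0,"gripper":1},{"slide":[2,0,0],"yaw":0,"gripper":1},{"slide":[1,0,0],"yaw":0,"gripper":1},{"slide":[0,0,0],"yaw":0,"gripper":1},{"slide":[0,0,0],"yaw":0,"gripper":1},{"slide":[0,0,0],"yaw":0,"gripper":1},{"slide":[0,0,0],"yaw":0,"gripper":1}]'
python3 - <<'E'
from h import *
q=imaging.snapshot('wrist');save(q,'w12');np.save('w12.npy',q,allow_pickle=True)
im=q['pixels'][110:360,200:460,::-1].astype(float);im=np.clip((im-20)*1.8,0,255).astype(np.uint8)
cv2.imwrite('pics/w12z.png',cv2.resize(im,None,fx=2.4,fy=2.4,interpolation=cv2.INTER_CUBIC))
plan([.4645,-.2978,.087],-.871+np.pi)
E
```

```text
t: 16.7
tool_pos: [0.465, -0.2987, 0.1296]
eef_rot: [-0.243, 0.664, 0.241, 0.665]
force: [0.0, -0.1, -0.8]
opening: 1.0
t 16.75 yaw total -0.0013 then slide cm [4.24 0.09 0.02] | pos [ 0.4649 -0.2987  0.1294] ang 2.2693 f [ 0.2 -0.6  0.6] open 1.0
```

View pics/w12z.png

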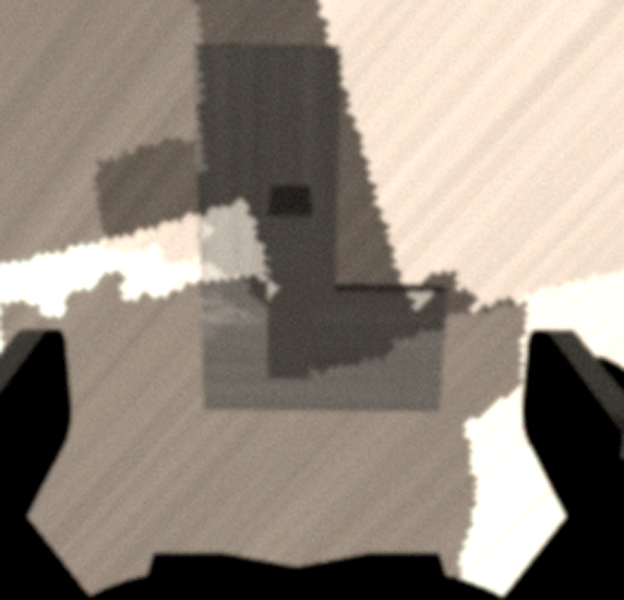

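```bash
python3 - <<'E'
from h import *
q=np.load('w12.npy',allow_pickle=True).item()
z=lambda u,v:(200+u/2.4,110+v/2.4)
m=[(-55,-24),(-55,12),(45,-24),(45,42),(9,42),(9,12)];o=[z(198,45),z(338,46),z(204,409),z(440,409),z(445,289),z(335,288)]
for zz in (.004,.008):
  x,f=fit2(q,m,o,[.46,-.3,-.87],zz);print(zz,x.round(4),f.reshape(-1,2).round(1).tolist())
L=T2(x,[(-20,-5),(-20,5)],.036);print([((np.array(proj(q,P))-[200,110])*2.4).round() for P in L])
# lug end from image
A=atz(q,z(270,214),.036);B=atz(q,z(312,214),.036);print('lug mid',(A+B)[:2]/2+.020*np.array([np.cos(x[2]),np.sin(x[2])]),np.linalg.norm(A-B))
plan([x[0],x[1],.087],x[2]+np.pi)
E
```

```text
0.004 [ 0.4649 -0.2991 -0.879 ] [[-0.5, 1.5], [0.9, 1.5], [1.1, -2.1], [-1.3, -1.5], [-0.3, -0.3], [-0.0, -0.2]]
0.008 [ 0.464  -0.2983 -0.879 ] [[-1.6, -0.1], [1.1, -0.0], [0.2, -0.6], [-0.4, 0.0], [0.8, 0.3], [0.1, 0.4]]
[array([268., 214.]), array([313., 214.])]
lug mid [ 0.46407628 -0.29817785] 0.009365531189662702
t 16.75 yaw total 0.0067 then slide cm [ 4.24  0.08 -0.05] | pos [ 0.4649 -0.2987  0.1294] ang 2.2693 f [ 0.2 -0.6  0.6] open 1.0
```

```bash
python3 -m crank '[{"slide":[1.5,0.08,-0.05],"yaw":0.0067,"gripper":1},{"slide":[1.6,0,0],"yaw":0,"gripper":1},{"slide":[1.1,0,0],"yaw":0,"gripper":1},{"slide":[0,0,0],"yaw":0,"gripper":1},{"slide":[0,0,0],"yaw":0,"gripper":1}]'
python3 - <<'E'
from h import *
plan([.464,-.2982,.087],-.879+np.pi)
E
```

```text
t: 17.17
tool_pos: [0.4635, -0.2981, 0.0861]
eef_rot: [-0.24, 0.665, 0.24, 0.665]
force: [0.6, -0.7, 0.4]
opening: 1.002
t 17.17 yaw total -0.0001 then slide cm [-0.09 -0.04  0.03] | pos [ 0.4635 -0.2981  0.0861] ang 2.2625 f [ 0.6 -0.7  0.4] open 1.002
```

```bash
python3 -m crank '[{"slide":[-0.1,-0.03,0],"yaw":0,"gripper":0.3},{"slide":[0,0,0],"yaw":0,"gripper":0},{"slide":[0,0,0],"yaw":0,"gripper":0},{"slide":[0,0,0],"yaw":0,"gripper":0},{"slide":[0,0,0],"yaw":0,"gripper":0},{"slide":[0,0,0],"yaw":0,"gripper":0},{"slide":[0,0,0],"yaw":0,"gripper":0},{"slide":[0,0,0],"yaw":0,"gripper":0},{"slide":[0,0,0],"yaw":0,"gripper":0}]' 60
python3 - <<'E'
from h import *
plan([.464,-.2982,.087],-.879+np.pi)
q=imaging.snapshot('wrist');save(q,'w13');np.save('w13.npy',q,allow_pickle=True)
im=q['pixels'][110:360,200:460,::-1].astype(float);im=np.clip((im-20)*1.8,0,255).astype(np.uint8)
cv2.imwrite('pics/w13z.png',cv2.resize(im,None,fx=2.4,fy=2.4,interpolation=cv2.INTER_CUBIC))
E
```

```text
t: 17.92
tool_pos: [0.4639, -0.2984, 0.0872]
eef_rot: [-0.24, 0.665, 0.24, 0.665]
force: [-1.2, 2.2, 4.0]
opening: 0.1
t 17.92 yaw total -0.0001 then slide cm [0.02 0.01 0.02] | pos [ 0.4639 -0.2984  0.0872] ang 2.2625 f [-1.2  2.2  4. ] open 0.1
```

View pics/w13z.png

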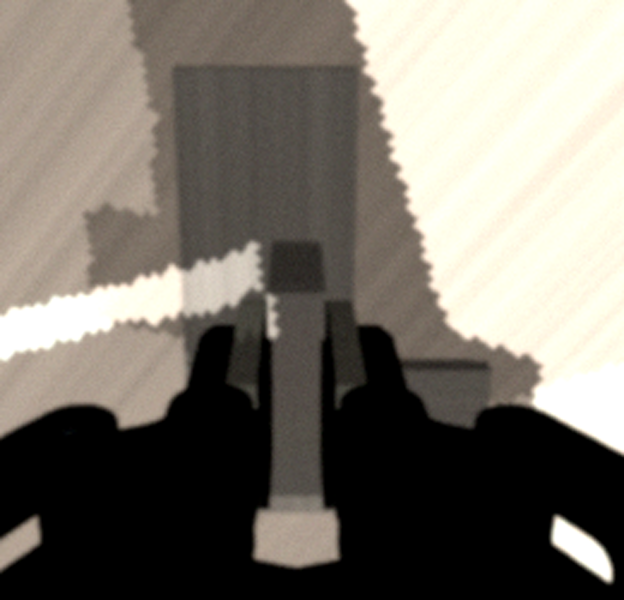

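```bash
python3 - <<'E'
from h import *
q=np.load('w13.npy',allow_pickle=True).item()
z=lambda u,v:(200+u/2.4,110+v/2.4)
m=[(-55,-24),(-55,12),(9,42)];o=[z(174,66),z(358,66),z(488,368)]
x,f=fit2(q,m,o,[.46,-.3,-.87],.008);print(x.round(4),f.round(1))
s=arm.state();d=x[:2]-s['tool_pos'][:2];c,sn=np.cos(x[2]),np.sin(x[2]);print('plate offset from tool in plate frame',[c*d[0]+sn*d[1],-sn*d[0]+c*d[1]], 'heading diff',x[2]-(ang(s)-np.pi))
E
python3 -m crank '[{"slide":[-1,0,0],"yaw":0,"gripper":0},{"slide":[-3,0,0],"yaw":0,"gripper":0},{"slide":[-3.5,0,0],"yaw":0,"gripper":0},{"slide":[-3.5,0,0],"yaw":0,"gripper":0},{"slide":[-2,0,0],"yaw":0,"gripper":0},{"slide":[0,0,0],"yaw":0,"gripper":0}]' 60
python3 - <<'E'
from h import *
plan([.5493,-.1103,.20],.048+np.pi)
E
```

```text
[ 0.4642 -0.298  -0.8876] [-0.7 -0.4  0.4  0.3  0.3  0.2]
plate offset from tool in plate frame [np.float64(-4.428750768600045e-05), np.float64(0.0005110629447843998)] heading diff -0.008449523424455818
t: 18.47
tool_pos: [0.4646, -0.299, 0.2224]
eef_rot: [-0.242, 0.664, 0.238, 0.667]
force: [0.4, -0.7, -1.6]
opening: 0.108
t 18.47 yaw total -0.9271 then slide cm [ 2.24 -9.37 18.44] | pos [ 0.4646 -0.299   0.2224] ang 2.2625 f [ 0.4 -0.7 -1.6] open 0.108
```

```bash
python3 -m crank '[{"slide":[0,0,0],"yaw":-0.116,"gripper":0},{"slide":[0,0,0],"yaw":-0.116,"gripper":0},{"slide":[0,0,0],"yaw":-0.116,"gripper":0},{"slide":[0,0,0],"yaw":-0.116,"gripper":0},{"slide":[0,0,0],"yaw":-0.116,"gripper":0},{"slide":[0,0,0],"yaw":-0.116,"gripper":0},{"slide":[0,0,0],"yaw":-0.116,"gripper":0},{"slide":[0,0,0],"yaw":-0.115,"gripper":0}]'
python3 -m crank '[{"slide":[0,-0.8,1.5],"yaw":0,"gripper":0},{"slide":[0.3,-1.5,3],"yaw":0,"gripper":0},{"slide":[0.4,-1.5,3],"yaw":0,"gripper":0},{"slide":[0.4,-1.5,3],"yaw":0,"gripper":0},{"slide":[0.4,-1.5,3],"yaw":0,"gripper":0},{"slide":[0.4,-1.5,3],"yaw":0,"gripper":0},{"slide":[0.3,-1,1.9],"yaw":0,"gripper":0}]'
python3 -m crank '[{"slide":[0,0,0],"yaw":0,"gripper":0},{"slide":[0,0,0],"yaw":0,"gripper":0},{"slide":[0,0,0],"yaw":0,"gripper":0},{"slide":[0,0,0],"yaw":0,"gripper":0},{"slide":[0,0,0],"yaw":0,"gripper":0},{"slide":[0,0,0],"yaw":0,"gripper":0}]'
python3 - <<'E'
from h import *
plan([.5493,-.1103,.15],.048+np.pi)
q=imaging.snapshot('wrist');save(q,'w14');np.save('w14.npy',q,allow_pickle=True)
E
```

```text
t: 19.13
tool_pos: [0.4633, -0.2981, 0.2155]
eef_rot: [-0.513, 0.487, 0.514, 0.486]
force: [0.0, 0.2, -2.6]
opening: 0.101
t: 19.72
tool_pos: [0.548, -0.1074, 0.1933]
eef_rot: [-0.511, 0.488, 0.513, 0.487]
force: [-0.6, -0.8, -3.7]
opening: 0.102
t: 20.22
tool_pos: [0.5476, -0.1108, 0.1949]
eef_rot: [0.512, -0.488, -0.512, -0.488]
force: [0.3, 0.3, -2.7]
opening: 0.102
t 20.22 yaw total -0.0012 then slide cm [ 4.49 -0.18  0.04] | pos [ 0.5476 -0.1108  0.1949] ang -3.0948 f [ 0.3  0.3 -2.7] open 0.102
```

View pics/w14.png

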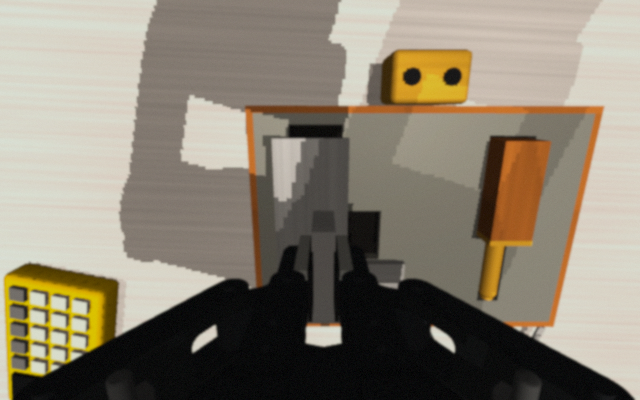

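The plate hangs above its L pocket, with the pocket end visible at (288–343,125) and the punch seated at (515,200). I'll descend to 0.145 and compare the edges.

```bash
python3 -m crank '[{"slide":[1,-0.15,0.04],"yaw":0,"gripper":0},{"slide":[1.7,0,0],"yaw":0,"gripper":0},{"slide":[1.5,0,0],"yaw":0,"gripper":0},{"slide":[0.7,0,0],"yaw":0,"gripper":0},{"slide":[0,0,0],"yaw":0,"gripper":0},{"slide":[0,0,0],"yaw":0,"gripper":0},{"slide":[0,0,0],"yaw":0,"gripper":0},{"slide":[0,0,0],"yaw":0,"gripper":0}]'
python3 - <<'E'
from h import *
plan([.5493,-.1103,.145],.048+np.pi)
q=imaging.snapshot('wrist');np.save('w15.npy',q,allow_pickle=True)
im=q['pixels'][90:330,200:460,::-1].astype(float);im=np.clip((im-10)*1.5,0,255).astype(np.uint8)
cv2.imwrite('pics/w15z.png',cv2.resize(im,None,fx=2.5,fy=2.5,interpolation=cv2.INTER_CUBIC))
E
```

```text
t: 20.93
tool_pos: [0.5497, -0.1097, 0.1469]
eef_rot: [0.512, -0.488, -0.511, -0.488]
force: [-0.4, 0.7, -2.5]
opening: 0.101
t 20.93 yaw total -0.0001 then slide cm [ 0.19  0.04 -0.05] | pos [ 0.5497 -0.1097  0.1469] ang -3.0937 f [-0.4  0.7 -2.5] open 0.101
```

View pics/w15z.png

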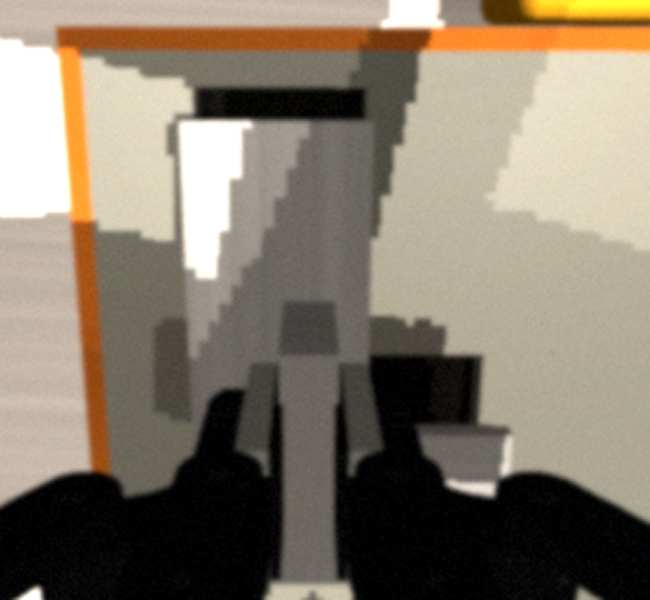

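```bash
python3 - <<'E'
from h import *
q=np.load('w15.npy',allow_pickle=True).item();s=arm.state()
z=lambda u,v:(200+u/2.5,90+v/2.5)
def show(n,x):
    d=x[:2]-s['tool_pos'][:2];a=ang(s)-np.pi;c,sn=np.cos(a),np.sin(a);print(n,x.round(4),'rel tool mm',np.round([1000*(c*d[0]+sn*d[1]),1000*(-sn*d[0]+c*d[1])],2))
for zz in (.034,.028):
  x,f=fit2(q,[(-57,-25.5),(-57,13.5),(7,43.5)],[z(195.5,90),z(366,90),z(481,357)],[.55,-.11,.05],zz);show('pocket %.3f'%zz,x);print(f.round(1))
for zz in (.068,.066):
  x,f=fit2(q,[(-55,-24),(-55,12),(9,42)],[z(177,120),z(373.5,121),z(511,428)],[.55,-.11,.05],zz);show('plate',x);print(f.round(1))
E
```

```text
pocket 0.034 [ 0.549  -0.1098  0.04  ] rel tool mm [-0.62 -0.12]
[-0.7 -0.3  0.5  0.3  0.2  0.1]
pocket 0.028 [ 0.5498 -0.1095  0.0404] rel tool mm [0.23 0.13]
[ 1.1  0.6  0.1  1.2 -1.4 -2.3]
plate [ 0.5502 -0.1089  0.0549] rel tool mm [0.63 0.72]
[ 0.  -0.1 -0.6 -1.   0.7  1.4]
plate [ 0.5506 -0.1088  0.0553] rel tool mm [1.01 0.82]
[ 0.9  0.3 -0.8 -0.6 -0.1  0.3]
```

```bash
python3 -m crank '[{"slide":[0.6,0.06,-0.07],"yaw":0,"gripper":0},{"slide":[0.8,0,0],"yaw":0,"gripper":0},{"slide":[0.5,0,0],"yaw":0,"gripper":0},{"slide":[0,0,0],"yaw":0,"gripper":0},{"slide":[0,0,0],"yaw":0,"gripper":0},{"slide":[0,0,0],"yaw":0,"gripper":0}]'
python3 - <<'E'
from h import *
plan([.549,-.1103,.111],.048+np.pi)
q=imaging.snapshot('wrist');np.save('w16.npy',q,allow_pickle=True)
im=q['pixels'][90:330,200:460,::-1].astype(float);im=np.clip((im-10)*1.5,0,255).astype(np.uint8)
cv2.imwrite('pics/w16z.png',cv2.resize(im,None,fx=2.5,fy=2.5,interpolation=cv2.INTER_CUBIC))
E
```

```text
t: 21.48
tool_pos: [0.5488, -0.1103, 0.1269]
eef_rot: [-0.512, 0.488, 0.512, 0.488]
force: [1.1, 0.2, -2.7]
opening: 0.103
t 21.48 yaw total -0.0001 then slide cm [ 1.59 -0.02  0.  ] | pos [ 0.5488 -0.1103  0.1269] ang -3.0937 f [ 1.1  0.2 -2.7] open 0.103
```

View pics/w16z.png

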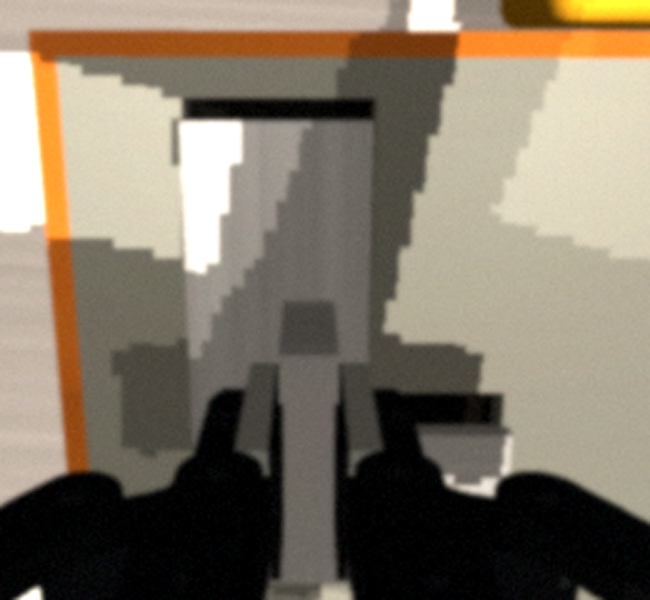

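```bash
python3 - <<'E'
from h import *
q=np.load('w16.npy',allow_pickle=True).item();s=arm.state()
z=lambda u,v:(200+u/2.5,90+v/2.5)
def show(n,x):
    d=x[:2]-s['tool_pos'][:2];a=ang(s)-np.pi;c,sn=np.cos(a),np.sin(a);print(n,x.round(4),'rel tool mm',np.round([1000*(c*d[0]+sn*d[1]),1000*(-sn*d[0]+c*d[1])],2))
for zz in (.034,.030):
  x,f=fit2(q,[(-57,-25.5),(-57,13.5),(7,43.5)],[z(183,99),z(375,99),z(502,395)],[.55,-.11,.05],zz);show('pocket %.3f'%zz,x);print(f.round(1))
for zz in (.048,.046):
  x,f=fit2(q,[(-55,-24),(-55,12),(9,42)],[z(177,120),z(373.5,121),z(511,428)],[.55,-.11,.05],zz);show('plate',x);print(f.round(1))
E
python3 -m crank '[{"slide":[0.3,0,0],"yaw":0,"gripper":0},{"slide":[0.2,0,0],"yaw":0,"gripper":0},{"slide":[0,0,0],"yaw":0,"gripper":0},{"slide":[0,0,0],"yaw":0,"gripper":0}]'
```

```text
pocket 0.034 [ 0.5487 -0.11    0.0404] rel tool mm [-0.13  0.36]
[-0.4 -0.2  0.4  0.5 -0.  -0.3]
pocket 0.030 [ 0.5493 -0.1098  0.0409] rel tool mm [0.5  0.56]
[ 1.2  0.6  0.1  1.2 -1.4 -2.3]
plate [ 0.5492 -0.1095  0.055 ] rel tool mm [0.43 0.8 ]
[ 0.1 -0.1 -0.7 -1.   0.6  1.4]
plate [ 0.5496 -0.1094  0.0554] rel tool mm [0.8 0.9]
[ 1.   0.4 -0.8 -0.6 -0.1  0.2]
t: 21.87
tool_pos: [0.5487, -0.1103, 0.1217]
eef_rot: [-0.512, 0.488, 0.512, 0.488]
force: [0.4, -0.0, -3.5]
opening: 0.099
```

```bash
python3 -m crank '[{"slide":[0.2,0.03,-0.03],"yaw":0,"gripper":0},{"slide":[0.2,0,0],"yaw":0,"gripper":0},{"slide":[0,0,0],"yaw":0,"gripper":0},{"slide":[0,0,0],"yaw":0,"gripper":0}]'
python3 -m crank '[{"slide":[0.2,0,0],"yaw":0,"gripper":0},{"slide":[0.1,0,0],"yaw":0,"gripper":0},{"slide":[0,0,0],"yaw":0,"gripper":0},{"slide":[0,0,0],"yaw":0,"gripper":0}]'
```

```text
t: 22.2
tool_pos: [0.5484, -0.1107, 0.1178]
eef_rot: [-0.512, 0.488, 0.512, 0.488]
force: [-0.6, 0.3, -2.9]
opening: 0.105
t: 22.53
tool_pos: [0.5488, -0.1107, 0.1154]
eef_rot: [0.512, -0.488, -0.511, -0.488]
force: [2.7, 1.3, 1.6]
opening: 0.104
```

```bash
python3 -m crank '[{"slide":[0.2,0,0],"yaw":0,"gripper":0},{"slide":[0.1,0,0],"yaw":0,"gripper":0},{"slide":[0,0,0],"yaw":0,"gripper":0},{"slide":[0,0,0],"yaw":0,"gripper":0}]'
python3 -m crank '[{"slide":[0.1,0,0],"yaw":0,"gripper":0},{"slide":[0.1,0,0],"yaw":0,"gripper":0},{"slide":[0,0,0],"yaw":0,"gripper":0},{"slide":[0,0,0],"yaw":0,"gripper":0}]'
```

```text
t: 22.87
tool_pos: [0.5484, -0.1107, 0.1117]
eef_rot: [-0.512, 0.488, 0.512, 0.488]
force: [3.4, -0.2, -0.7]
opening: 0.101
t: 23.2
tool_pos: [0.5485, -0.1107, 0.1112]
eef_rot: [0.512, -0.488, -0.512, -0.488]
force: [-7.3, 3.1, 17.7]
opening: 0.103
```

It stopped stiffly at 0.1112, which is exactly the computed home height. I'll release it and press the lug from above to verify.

```bash
python3 -m crank '[{"slide":[0,0,0],"yaw":0,"gripper":0.4},{"slide":[0,0,0],"yaw":0,"gripper":0.4},{"slide":[0,0,0],"yaw":0,"gripper":0.4},{"slide":[0,0,0],"yaw":0,"gripper":0.4},{"slide":[-1.5,0,0],"yaw":0,"gripper":0.4},{"slide":[-2.2,0,0],"yaw":0,"gripper":0.4},{"slide":[0,0,0],"yaw":0,"gripper":0},{"slide":[0,0,0],"yaw":0,"gripper":0},{"slide":[0,0,0],"yaw":0,"gripper":0},{"slide":[0,0,0],"yaw":0,"gripper":0}]' 40
python3 -m crank '[{"slide":[0.6,0,0],"yaw":0,"gripper":0},{"slide":[0.2,0,0],"yaw":0,"gripper":0},{"slide":[0,0,0],"yaw":0,"gripper":0},{"slide":[0,0,0],"yaw":0,"gripper":0}]'
```

```text
t: 24.03
tool_pos: [0.5481, -0.1106, 0.1459]
eef_rot: [-0.511, 0.488, 0.512, 0.488]
force: [0.3, 0.7, -0.1]
opening: -0.003
t: 24.37
tool_pos: [0.5483, -0.1106, 0.1383]
eef_rot: [-0.512, 0.488, 0.512, 0.488]
force: [0.7, 0.3, -0.5]
opening: 0.002
```

```bash
python3 -m crank '[{"slide":[0.2,0,0],"yaw":0,"gripper":0},{"slide":[0.2,0,0],"yaw":0,"gripper":0},{"slide":[0.1,0,0],"yaw":0,"gripper":0},{"slide":[0,0,0],"yaw":0,"gripper":0},{"slide":[0,0,0],"yaw":0,"gripper":0}]'
python3 -m crank '[{"slide":[0.1,0,0],"yaw":0,"gripper":0},{"slide":[0.1,0,0],"yaw":0,"gripper":0},{"slide":[0,0,0],"yaw":0,"gripper":0},{"slide":[0,0,0],"yaw":0,"gripper":0}]'
python3 - <<'E'
from h import *
q=imaging.snapshot('wrist');save(q,'w17')
p=imaging.snapshot('side');save(p,'s17',(280,110,420,280),4)
o=models.tip_of(p,'bar_thumb');print([(x['centre'],x['confidence']) for x in o])
E
```

```text
t: 24.78
tool_pos: [0.5484, -0.1106, 0.1338]
eef_rot: [-0.512, 0.488, 0.512, 0.488]
force: [-0.3, 0.8, 0.0]
opening: -0.0
t: 25.12
tool_pos: [0.5485, -0.1107, 0.1326]
eef_rot: [0.512, -0.488, -0.512, -0.488]
force: [-3.2, 1.2, 7.3]
opening: 0.0
[([380.8, 139.4], 0.72)]
```

View pics/w17.png

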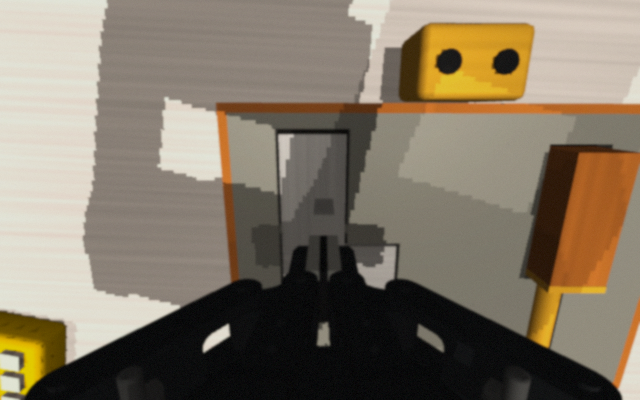

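View pics/s17.png

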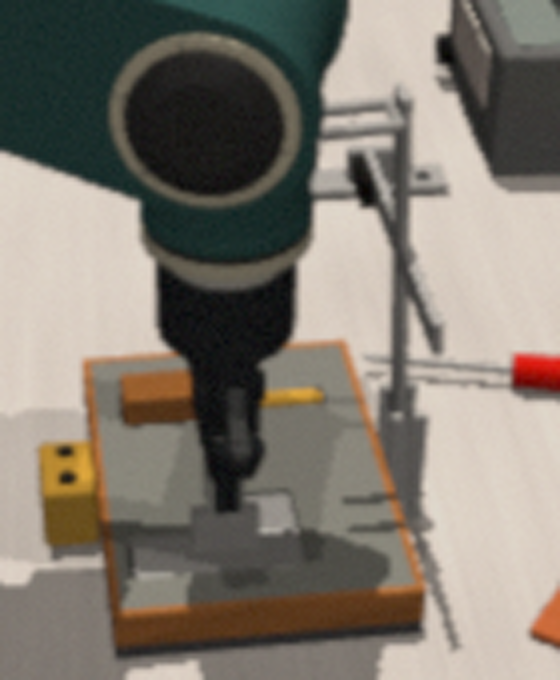

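Both parts are home: contact with the lug came at 0.1326 as computed, and a thin, even gap shows all around the plate. Now I'll triangulate the bar's thumb point and hinge.

```bash
python3 -m crank '[{"slide":[-3.5,0,0],"yaw":0,"gripper":0},{"slide":[-4,0,0],"yaw":0,"gripper":0},{"slide":[-4,0,0],"yaw":0,"gripper":0},{"slide":[-4,0,0],"yaw":0,"gripper":0},{"slide":[-4,0,0],"yaw":0,"gripper":0},{"slide":[-4,0,0],"yaw":0,"gripper":0},{"slide":[-3,0,0],"yaw":0,"gripper":0},{"slide":[0,0,0],"yaw":0,"gripper":0},{"slide":[0,0,0],"yaw":0,"gripper":0}]'
python3 - <<'E'
from h import *
p=imaging.snapshot('top');q=imaging.snapshot('side')
def tri(u,v):
    o1,d1=ray(p,u);o2,d2=ray(q,v);A=np.c_[d1,-d2];t=np.linalg.lstsq(A,o2-o1,rcond=None)[0];a=o1+d1*t[0];b=o2+d2*t[1];return ((a+b)/2).round(4),np.linalg.norm(a-b).round(4)
for l in('bar_thumb','bar_hinge'):
    a=models.tip_of(p,l);b=models.tip_of(q,l);print(l,[(x['centre'],round(x['confidence'],2)) for x in a],[(x['centre'],round(x['confidence'],2)) for x in b])
    if a and b:print(tri(a[0]['centre'],b[0]['centre']))
print(tri((329,131.5),(381.5,139.2)),tri((325,151),(379,213)))
save(q,'s18',(330,110,430,250),4);save(p,'t18',(250,100,400,240),4)
w=imaging.snapshot('wrist');save(w,'w18');np.save('w18.npy',w,allow_pickle=True)
plan([.70,-.03,.40],.048+np.pi)
E
```

```text
t: 26.02
tool_pos: [0.5486, -0.1107, 0.3988]
eef_rot: [0.513, -0.487, -0.511, -0.488]
force: [0.3, -0.3, -2.0]
opening: -0.001
bar_thumb [([327.4, 129.0], 0.78), ([297.0, 198.2], 0.46)] [([379.2, 139.0], 0.7)]
(array([ 0.6552, -0.0334,  0.269 ]), np.float64(0.0076))
bar_hinge [([324.2, 146.1], 0.75)] [([378.5, 213.8], 0.8), ([406.6, 208.5], 0.58), ([422.0, 333.1], 0.33)]
(array([ 0.6615, -0.0368,  0.0618]), np.float64(0.0017))
(array([ 0.655 , -0.0371,  0.2695]), np.float64(0.0018)) (array([ 0.6553, -0.0396,  0.0657]), np.float64(0.0149))
t 26.37 yaw total -0.0001 then slide cm [ -0.4  -15.53   7.33] | pos [ 0.5484 -0.1107  0.396 ] ang -3.0937 f [-0.2 -0.2  0.1] open -0.0
```

View pics/s18.png

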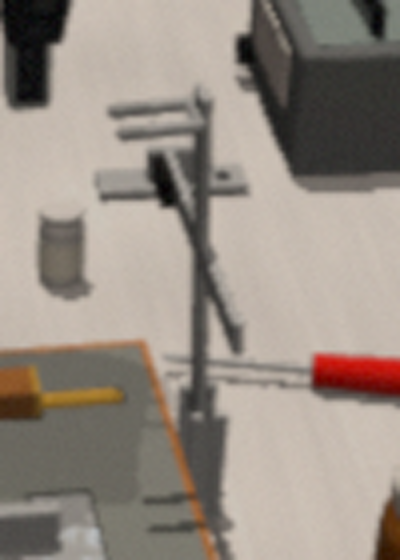

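View pics/w18.png

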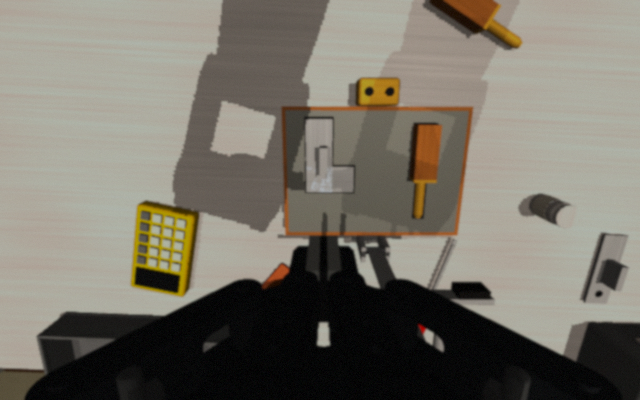

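View pics/t18.png

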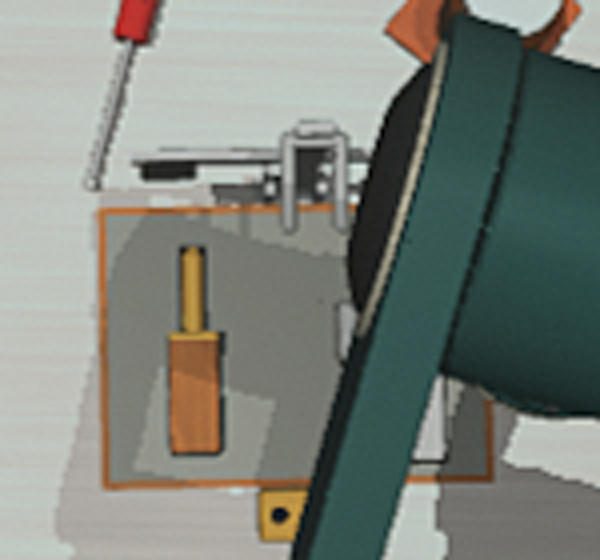

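The bar stands upright at x ≈ 0.66, y ≈ −0.035 with its top near 0.288. The tool is above it, so I'll go behind it.

```bash
python3 -m crank '[{"slide":[-1,-1,0.5],"yaw":0,"gripper":0},{"slide":[0,-2.5,1.1],"yaw":0,"gripper":0},{"slide":[0,-2.7,1.1],"yaw":0,"gripper":0},{"slide":[0,-2.7,1.1],"yaw":0,"gripper":0},{"slide":[0,-2.7,1.1],"yaw":0,"gripper":0},{"slide":[0,-2.7,1.1],"yaw":0,"gripper":0},{"slide":[0,-2.4,1.1],"yaw":0,"gripper":0},{"slide":[0,0,0],"yaw":0,"gripper":0},{"slide":[0,0,0],"yaw":0,"gripper":0},{"slide":[0,0,0],"yaw":0,"gripper":0}]'
python3 - <<'E'
from h import *
plan([.712,-.034,.33],.048+np.pi)
w=imaging.snapshot('wrist');save(w,'w19');np.save('w19.npy',w,allow_pickle=True)
q=imaging.snapshot('side');save(q,'s19',(300,60,480,260),3)
E
```

```text
t: 27.2
tool_pos: [0.7116, -0.0319, 0.4064]
eef_rot: [-0.512, 0.488, 0.512, 0.488]
force: [-0.2, -0.0, 1.0]
opening: -0.003
t 27.2 yaw total -0.0 then slide cm [ 7.64 -0.03 -0.21] | pos [ 0.7116 -0.0319  0.4064] ang -3.0936 f [-0.2 -0.   1. ] open -0.003
```

View pics/s19.png

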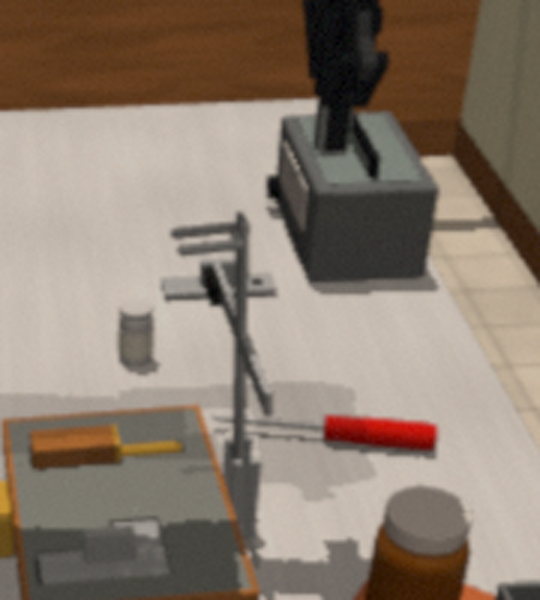

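View pics/w19.png

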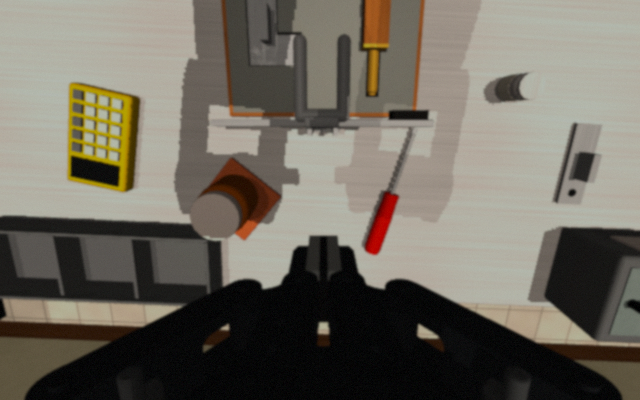

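```bash
python3 - <<'E'
from h import *
w=np.load('w19.npy',allow_pickle=True).item()
for uv in((322,112),(322,122),(322,135)):print(atz(w,uv,.288).round(4))
# bar as seen: cross arm ends at z .188
print(atz(w,(213,123),.188).round(4),atz(w,(431,123),.188).round(4))
hx,hz=.661,.068
for a in np.arange(1.57,-.01,-.1):
    r=.205;t=[hx-r*np.cos(a)+.003*np.sin(a)+.011,hz+r*np.sin(a)+.003*np.cos(a)];print(round(a,2),'TCP x z',round(t[0],4),round(t[1]+.0726,4))
E
```

```text
[ 0.6462 -0.0351  0.288 ]
[ 0.6518 -0.0349  0.288 ]
[ 0.6592 -0.0345  0.288 ]
[ 0.6616 -0.1311  0.188 ] [0.6523 0.0611 0.188 ]
1.57 TCP x z 0.6748 0.3456
1.47 TCP x z 0.6544 0.3449
1.37 TCP x z 0.6341 0.3421
1.27 TCP x z 0.6141 0.3373
1.17 TCP x z 0.5948 0.3305
1.07 TCP x z 0.5762 0.3219
0.97 TCP x z 0.5586 0.3114
0.87 TCP x z 0.5421 0.2992
0.77 TCP x z 0.5269 0.2855
0.67 TCP x z 0.5132 0.2703
0.57 TCP x z 0.501 0.2538
0.47 TCP x z 0.4906 0.2361
0.37 TCP x z 0.482 0.2175
0.27 TCP x z 0.4752 0.1982
0.17 TCP x z 0.4705 0.1782
0.07 TCP x z 0.4677 0.1579
```

```bash
python3 -m crank '[{"slide":[1.5,0,-0.2],"yaw":0,"gripper":0},{"slide":[2.5,0,0],"yaw":0,"gripper":0},{"slide":[1.9,0,0],"yaw":0,"gripper":0},{"slide":[0.9,0,0],"yaw":0,"gripper":0},{"slide":[0,1,0],"yaw":0,"gripper":0},{"slide":[0,1.2,0],"yaw":0,"gripper":0},{"slide":[0,0.8,0],"yaw":0,"gripper":0},{"slide":[0,0,0],"yaw":0,"gripper":0},{"slide":[0,0,0],"yaw":0,"gripper":0}]'
python3 -m crank '[{"slide":[0,0.6,0],"yaw":0,"gripper":0},{"slide":[0,1,0],"yaw":0,"gripper":0},{"slide":[0,1,0],"yaw":0,"gripper":0},{"slide":[0.05,1,0],"yaw":0,"gripper":0},{"slide":[0.1,1,0],"yaw":0,"gripper":0},{"slide":[0,0,0],"yaw":0,"gripper":0},{"slide":[0,0,0],"yaw":0,"gripper":0}]'
python3 - <<'E'
from h import *
plan([.63,-.036,.34],.048+np.pi)
q=imaging.snapshot('side');save(q,'s20',(260,60,480,260),3)
E
```

```text
t: 28.05
tool_pos: [0.6816, -0.0353, 0.3407]
eef_rot: [0.512, -0.487, -0.511, -0.488]
force: [0.3, -0.2, -0.0]
opening: -0.003
t: 28.63
tool_pos: [0.6354, -0.0374, 0.3378]
eef_rot: [0.512, -0.488, -0.512, -0.488]
force: [-0.1, -0.2, 0.2]
opening: 0.005
t 28.63 yaw total -0.0002 then slide cm [-0.22  0.54  0.17] | pos [ 0.6354 -0.0374  0.3378] ang -3.0938 f [-0.1 -0.2  0.2] open 0.005
```

View pics/s20.png

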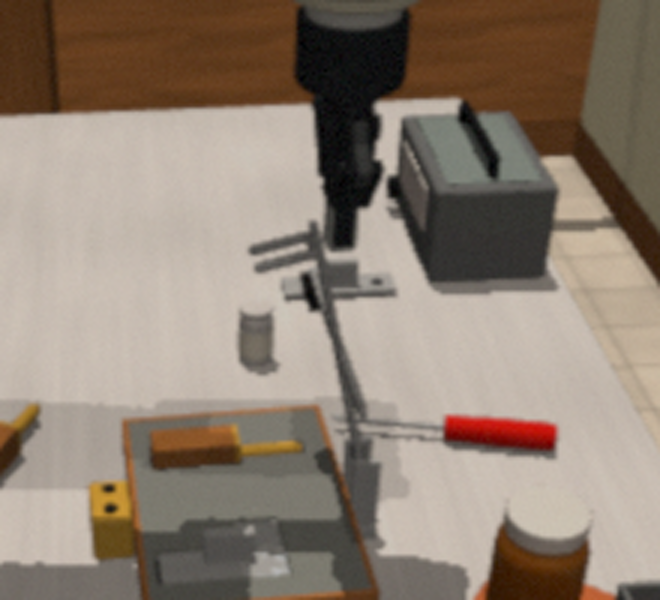

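The bar is swinging with the finger. I'll continue along the arc.

```bash
python3 -m crank '[{"slide":[0.2,1,0],"yaw":0,"gripper":0},{"slide":[0.3,1,0],"yaw":0,"gripper":0},{"slide":[0.3,1,0],"yaw":0,"gripper":0},{"slide":[0.35,1,0],"yaw":0,"gripper":0},{"slide":[0.4,0.95,0],"yaw":0,"gripper":0},{"slide":[0.45,0.9,0],"yaw":0,"gripper":0},{"slide":[0.5,0.9,0],"yaw":0,"gripper":0},{"slide":[0.55,0.85,0],"yaw":0,"gripper":0},{"slide":[0.6,0.8,0],"yaw":0,"gripper":0},{"slide":[0,0,0],"yaw":0,"gripper":0}]'
python3 - <<'E'
from h import *
q=imaging.snapshot('side');save(q,'s21',(260,60,480,260),3)
E
```

```text
t: 29.52
tool_pos: [0.5507, -0.0414, 0.2997]
eef_rot: [-0.511, 0.488, 0.512, 0.488]
force: [-0.4, 0.1, -0.4]
opening: -0.003
```

View pics/s21.png

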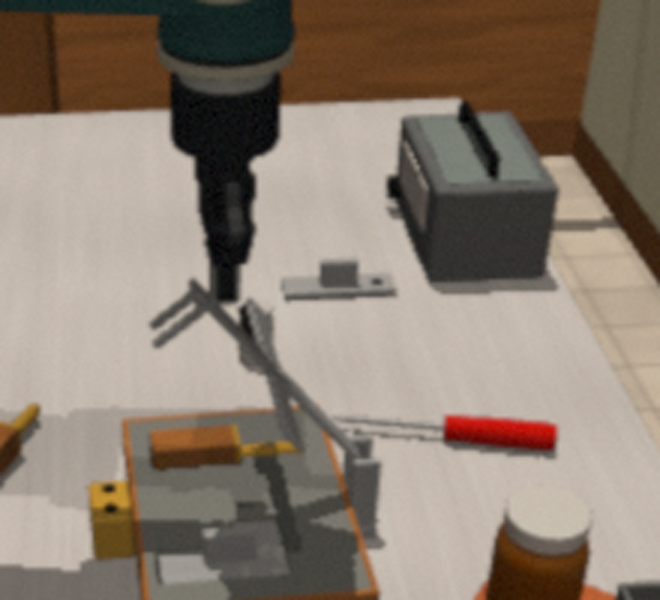

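```bash
python3 -m crank '[{"slide":[0.7,0.8,0],"yaw":0,"gripper":0},{"slide":[0.8,0.9,0],"yaw":0,"gripper":0},{"slide":[0.9,0.9,0],"yaw":0,"gripper":0},{"slide":[1,0.8,0],"yaw":0,"gripper":0},{"slide":[1,0.8,0],"yaw":0,"gripper":0},{"slide":[1,0.7,0],"yaw":0,"gripper":0},{"slide":[1,0.7,0],"yaw":0,"gripper":0},{"slide":[1,0.6,0],"yaw":0,"gripper":0},{"slide":[1,0.6,0],"yaw":0,"gripper":0},{"slide":[0,0,0],"yaw":0,"gripper":0}]'
python3 - <<'E'
from h import *
q=imaging.snapshot('side');save(q,'s22',(260,60,480,260),3)
plan([.459,-.042,.1436],.048+np.pi)
w=imaging.snapshot('wrist');save(w,'w22')
E
```

```text
t: 30.4
tool_pos: [0.4831, -0.0447, 0.2149]
eef_rot: [-0.511, 0.488, 0.512, 0.487]
force: [-0.2, -0.4, -1.1]
opening: 0.001
t 30.45 yaw total -0.0002 then slide cm [7.25 2.46 0.38] | pos [ 0.4838 -0.0446  0.2161] ang -3.0938 f [-0.9 -0.1  0. ] open -0.002
```

View pics/s22.png

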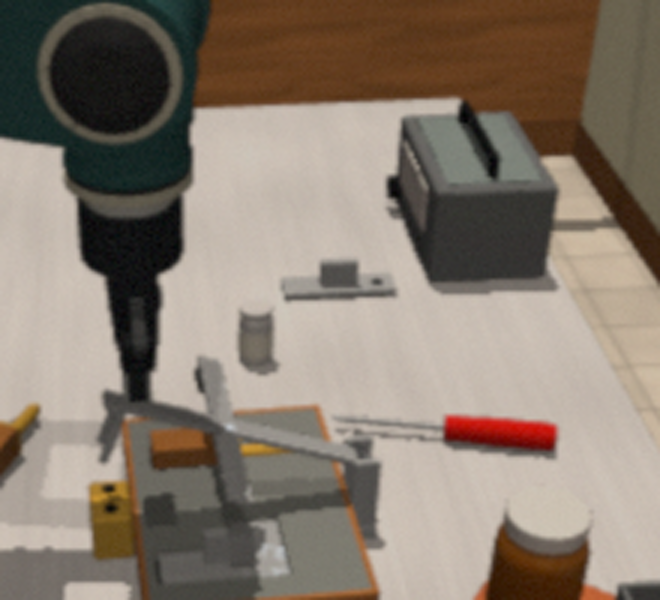

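View pics/w22.png

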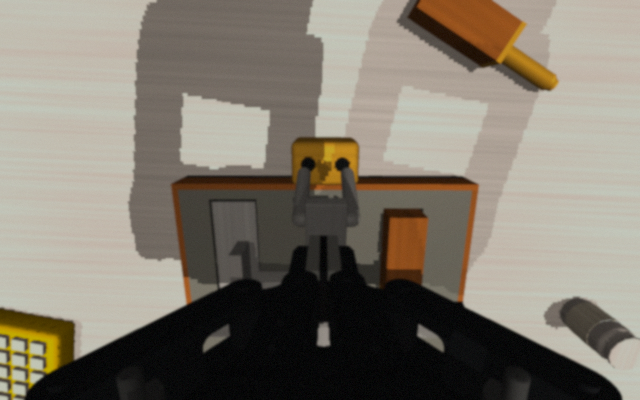

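The finger is centred on the bar and the shackle is lined up with the lock holes. I'll continue down to near the pawl.

```bash
python3 -m crank '[{"slide":[1,0.5,0],"yaw":0,"gripper":0},{"slide":[1,0.5,0.03],"yaw":0,"gripper":0},{"slide":[1,0.4,0.03],"yaw":0,"gripper":0},{"slide":[1,0.3,0.02],"yaw":0,"gripper":0},{"slide":[0.8,0.2,0],"yaw":0,"gripper":0},{"slide":[0,0,0],"yaw":0,"gripper":0},{"slide":[0,0,0],"yaw":0,"gripper":0},{"slide":[0,0,0],"yaw":0,"gripper":0}]'
python3 -m crank '[{"slide":[0.5,0,0],"yaw":0,"gripper":0},{"slide":[0.2,0,0],"yaw":0,"gripper":0},{"slide":[0,0,0],"yaw":0,"gripper":0},{"slide":[0,0,0],"yaw":0,"gripper":0}]'
```

```text
t: 31.17
tool_pos: [0.4654, -0.0448, 0.1693]
eef_rot: [0.512, -0.488, -0.512, -0.488]
force: [-0.7, -0.1, 1.7]
opening: -0.002
t: 31.5
tool_pos: [0.4652, -0.0448, 0.1618]
eef_rot: [-0.512, 0.488, 0.512, 0.488]
force: [-0.6, -0.1, 1.2]
opening: 0.0
```

```bash
python3 -m crank '[{"slide":[0.3,0,0],"yaw":0,"gripper":0},{"slide":[0.3,0,0],"yaw":0,"gripper":0},{"slide":[0,0,0],"yaw":0,"gripper":0},{"slide":[0,0,0],"yaw":0,"gripper":0}]'
python3 -m crank '[{"slide":[0.2,0,0],"yaw":0,"gripper":0},{"slide":[0.2,0,0],"yaw":0,"gripper":0},{"slide":[0,0,0],"yaw":0,"gripper":0},{"slide":[0,0,0],"yaw":0,"gripper":0}]'
```

```text
t: 31.83
tool_pos: [0.4651, -0.0448, 0.1557]
eef_rot: [-0.512, 0.488, 0.512, 0.488]
force: [-0.4, -1.1, 0.2]
opening: -0.001
t: 32.17
tool_pos: [0.4653, -0.0448, 0.1524]
eef_rot: [0.512, -0.488, -0.512, -0.488]
force: [-1.1, -0.9, 4.5]
opening: 0.003
```

Near the pawl (expected at about 0.154). Pressing on.

```bash
python3 -m crank '[{"slide":[0.2,0,0],"yaw":0,"gripper":0},{"slide":[0.1,0,0],"yaw":0,"gripper":0},{"slide":[0,0,0],"yaw":0,"gripper":0},{"slide":[0,0,0],"yaw":0,"gripper":0}]'
python3 -m crank '[{"slide":[0.2,0,0],"yaw":0,"gripper":0},{"slide":[0.1,0,0],"yaw":0,"gripper":0},{"slide":[0,0,0],"yaw":0,"gripper":0},{"slide":[0,0,0],"yaw":0,"gripper":0}]'
```

```text
t: 32.5
tool_pos: [0.4651, -0.0448, 0.1487]
eef_rot: [-0.512, 0.488, 0.512, 0.488]
force: [0.2, 0.1, 0.2]
opening: -0.003
t: 32.83
tool_pos: [0.4652, -0.0448, 0.1458]
eef_rot: [-0.512, 0.488, 0.512, 0.488]
force: [0.7, -0.5, 0.0]
opening: -0.0
```

```bash
python3 -m crank '[{"slide":[0.1,0,0],"yaw":0,"gripper":0},{"slide":[0.1,0,0],"yaw":0,"gripper":0},{"slide":[0,0,0],"yaw":0,"gripper":0},{"slide":[0,0,0],"yaw":0,"gripper":0}]'
```

```text
t: 33.17
tool_pos: [0.4652, -0.0448, 0.1438]
eef_rot: [-0.512, 0.488, 0.512, 0.488]
force: [0.0, -0.6, 0.1]
opening: -0.003
```

```bash
python3 -m crank '[{"slide":[0.1,0,0],"yaw":0,"gripper":0},{"slide":[0.1,0,0],"yaw":0,"gripper":0},{"slide":[0,0,0],"yaw":0,"gripper":0},{"slide":[0,0,0],"yaw":0,"gripper":0}]'
python3 - <<'E'
from h import *
q=imaging.snapshot('side');save(q,'s23',(260,140,420,280),4)
E
```

```text
t: 33.5
tool_pos: [0.4653, -0.0448, 0.1432]
eef_rot: [0.512, -0.488, -0.512, -0.488]
force: [-9.8, 0.3, 17.3]
opening: -0.001
```

View pics/s23.png

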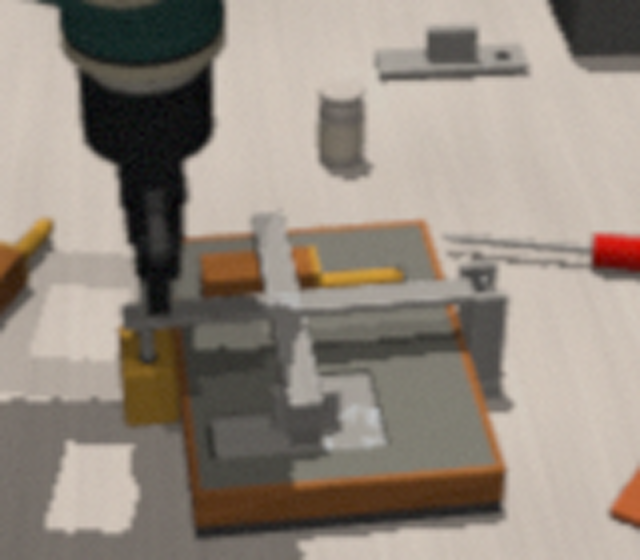

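The bar stops stiffly at 0.1432, where the shut position is 0.1436. It lies level with the shackle in the lock. I'll withdraw and check.

```bash
python3 -m crank '[{"slide":[-1.5,0,0],"yaw":0,"gripper":0},{"slide":[-3,0,0],"yaw":0,"gripper":0},{"slide":[-3.5,0,0],"yaw":0,"gripper":0},{"slide":[-3.5,0,0],"yaw":0,"gripper":0},{"slide":[-3.5,0,0],"yaw":0,"gripper":0},{"slide":[0,2,0],"yaw":0,"gripper":0},{"slide":[0,2,0],"yaw":0,"gripper":0},{"slide":[0,0,0],"yaw":0,"gripper":0},{"slide":[0,0,0],"yaw":0,"gripper":0},{"slide":[0,0,0],"yaw":0,"gripper":0}]'
python3 - <<'E'
from h import *
q=imaging.snapshot('side');save(q,'s24',(260,140,440,290),4)
w=imaging.snapshot('wrist');save(w,'w24');p=imaging.snapshot('top');save(p,'t24')
for x in ('bar_thumb','bar_hinge'):
    b=models.tip_of(q,x);a=models.tip_of(w,x);print(x,[r['centre'] for r in b],[r['centre'] for r in a])
print(proj(q,[.458,-.041,.071]),proj(q,[.661,-.034,.068]))
E
```

```text
t: 34.38
tool_pos: [0.4255, -0.0467, 0.2919]
eef_rot: [0.512, -0.488, -0.512, -0.488]
force: [0.8, -0.2, 0.6]
opening: -0.0
bar_thumb [[293.6, 218.8]] [[323.0, 216.1]]
bar_hinge [[377.7, 215.0]] []
[295.68000851 215.97675457] [377.94616695 211.17233029]
```

View pics/s24.png

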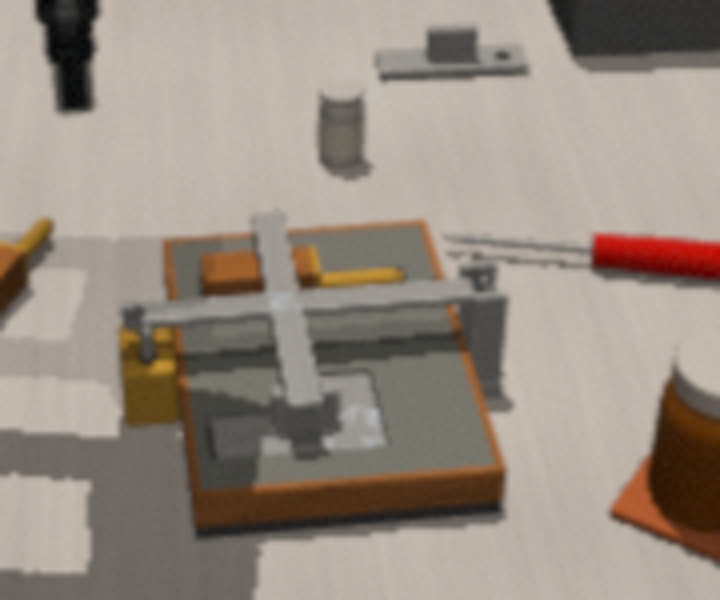

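View pics/w24.png

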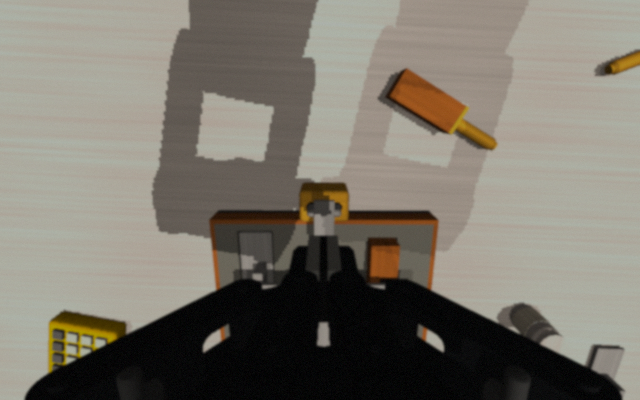

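View pics/t24.png

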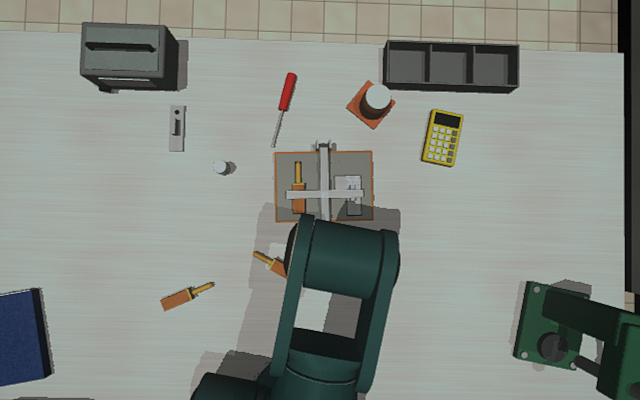

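The views show the bar level with its shackle in the lock at side pixel (294,218), both parts under it, and the bystanders where they were. The arm is clear of everything.

```bash
python3 - <<'E'
from h import *
print(arm.hand_in())
E
```

```text
the job is handed in; nothing more can be done
None
```

The tray is packed and the job is handed in at about 34.5 s of the 72 s allowed; the hand-in gives no verdict.

- **Punch:** I took the one farthest from the base, about 0.55 m away, and pressed it home. Closed fingers on the handle stopped stiffly at a tool height of 0.1245 m, against 0.1246 m computed for home.
- **L-shaped plate:** I pressed it home at 0.1112 m, exactly the computed height. A touch on the lug came at 0.1326 m, as computed, and an even gap shows around the plate.
- **Bar:** I swung it down, and the resistance at the pawl dropped away as it passed. It then stopped stiffly at 0.1432 m (17 N) against 0.1436 m for shut. In the last pictures it lies level with the shackle in the lock.
- **Other things:** The rest of the items look unmoved, and the arm is clear of everything.

**Checks that disagreed:**
- The top camera put the tray about 5 mm off from the wrist camera. I used the wrist view, and the parts fitted.
- Seen from above, the pockets looked about 2% small, so I aligned each part directly over its pocket.
- In the final side view the bar's thumb and hinge points lie 3–4 pixels below where I predicted. Both shifted the same way, so I took it as calibration error, not tilt.
- My first move call was refused because some keys were missing; nothing moved.

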